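Zero the blood-cell counter and hang its legend plate

ROBOT

A 6-joint arm with a two-finger parallel gripper is mounted at the origin on a cart in front of the work surface, level with it; the furniture and walls round the work are solid. World frame = base frame: x ahead of the robot, y to its left, z up, the work surface at z = 0. Lengths are in m, angles in degrees, forces in N, time in s.
With the tool pointing down it reaches from about 0.4 to 0.825 m from the base axis. Payload 7 kg.
Tool frame: the origin (TCP) lies between the finger pads; the fingertips stand 11 mm ahead of it and the grasp point (between the pads) lies 8 mm behind it (r.tcp_to_tips is the distance from the TCP to the fingertips, in m); x points along the fingers, y is the direction in which the jaws open and shut, and the axes are right-handed (so a half turn about x gives the same grasp; the last joint's range is limited). The gripper opens to 88 mm and grips with 3 to 60 N. Pads are 19 mm wide; open, the fingers measure 130 mm over their backs; the gripper's body (78 mm by 193 mm) begins 47 mm behind the grasp point.
Start: joints at [80.621, 20.546, 0.682, 0, -70.136, -16.507], TCP at [0.295, 0.607, 0.238] pointing down, gripper open.
Joint ranges: [-176.03, 176.03], [-82.01, 121.73], [-58.28, 71.71], [-173.87, 95.51], [-174.79, -0.11], [-173.66, 173.66]. Speed limits (degrees/s): [136.94, 136.94, 172.46, 180, 180, 180].

INTERFACE

Orientations are given as [roll, pitch, yaw] about the fixed x, y, z axes, in that order (R = Rz(yaw) Ry(pitch) Rx(roll)).
In Python, from plant import r gives the robot as it stands.
- The arm moves only by the tool arm_command, never from a script. Its argument "plan" is a list of rows, each an object of numbers: "dx", "dy", "dz": the shift along the tool's x, y, z each as a share of 0.02 m, from -1 to 1; "wx", "wy", "wz": the turn, a rotation vector about the tool's x, y, z each as a share of 0.08 rad, from -1 to 1. In form: [{"dx": .., "dy": .., "dz": .., "wx": .., "wy": .., "wz": ..}, ...]. A call has 1 to 20 rows; each row shifts and turns the pose as measured when the row begins, along the tool's axes as they then stand; what a row does not reach is not made up. A row lasts 1/12 s, in which the tool goes at most 41.7 mm and 7.16 degrees, less where a joint would pass 70% of its speed; a pose out of reach is approached as far as the arm can. A call with a number of a shift or a turn outside -1 to 1 is refused whole. A call with a gripper value outside its range is refused whole. "fingers" is the closure, from -1 (fully open) to 1 (shut), so that 0 is half open, set as the call begins (left out, the last holds). The fingers move at their own pace and stop on an object; "force" is the grip in N (left out, the last holds). Time passes only in rows, so rows that do not move let the fingers close. It gives the time, the measured TCP pose, the force and the opening at its end, in the units of the state.
- r.get_state(): the state, without advancing time (a new reading comes with each control period).
- r.capture(name): name is "side" or "top" or "wrist"; returns (picture, depth): 384x512x3 uint8, red, green, blue; 384x512 float32, m along the optical axis (not along the pixel's ray), 0 where there is no reading.
- r.camera_model(name): a dict with "vertical_fov" (degrees; the focal length in pixels is half the picture's height over the tangent of half this angle, whatever the lens; pixels are square), "cx", "cy" (the principal point, pixels), "R" (3x3) and "t" (3): a world point X has camera coordinates R X + t. Camera axes: x right, y down, z forward; pixel columns grow to the right and rows downward; lengths in m; the calibration is good to about 2 mm. A picture is of the moment at which its call begins: read the wrist's pose just before it. camera_model takes no time and is no camera call; for the wrist camera it gives the pose at the moment of the call.
- r.close_job(): hands the job in, once; it reports no verdict.
Trained networks look in the newest picture that a camera, given by its name, has taken for a name from the list of things; names that differ only in an ending like _2 or _b are one class to them, and where a whole thing is asked for, a point or a joint stands for the part that bears it (a point fixed in the world has none). Each returns a list of dicts, best first, with "score" (0 to 1); they miss things now and then, are a little off and sometimes report something else, mostly with a low value. They report only what shows in the picture. A call takes as long as a camera call. They do not tell look-alikes from the thing itself.
- r.cut_out(camera, query): "mask" (384x512 bool, what is visible of it) and "bbox" ([left, top, width, height] in pixels, round what is visible of it).
- r.spot_point(camera, query): "centre" ([column, row] in pixels: a listed point, or the origin of a listed thing).
The state is a dict: "time_s": time; "joints": joint angles; "qd": joint speeds; "joint_torque": joint torques, N m; "tcp_pos": TCP position; "eef_rot": TCP orientation; "contact_force": force on the tool from outside, world axes, zero at the start; "moment": the same for the moment, N m; "gripper_width": finger opening in m.
Only numpy, scipy, OpenCV 4.12 (cv2) and the standard library are available. Lean on these libraries where they do the work, as an engineer would, in place of code of your own. Each camera call takes 0.05 s, during which the arm holds its last target.

TASK

Get the blood-cell counter ready for the next smear: hang the cream legend plate on the two pins of its sloping panel, cell pictures on the side of the keys, so that a pin stands through each hole and the plate lies flat on the panel, and turn the black total dial back, anticlockwise, fully home to its zero stop (pointer at the red mark). Do not press any of the counting keys, and leave everything else on the bench where it is.

Things in the scene. Friction and masses are not known exactly. Their poses are not given: they have to be found in the camera images.
- counter: Blood-cell counter: a white wedge-shaped console 132 mm deep, 278 mm wide, 107 mm high, fixed on the bench, its low edge towards the robot. Origin: centre of its underside, x towards its high back, y to its left. A centrifuge, taller than it, stands to its right; a blue tube rack on a low riser close behind. Its dark sloping panel carries the dial on the right, on the left, from the top down, two pins, five count windows (3 mm proud), five keys
- panel: The counter's dark sloping panel, 120 mm up the slope x 266 mm wide. Origin: centre of its face, 82 mm above the bench. x runs up the slope, y to the left, z straight out of the panel; the slope is 24 degrees, so z leans 24 degrees from vertical towards the robot's side. The dial's axis is 86 mm right of the origin and 8 mm up the slope
- pin_left (a point): Foot of the left steel pin, on the panel's face. The pin is 8 mm in diameter, 13 mm long with a tapered tip (straight for the first 8 mm), and stands square to the panel
- pin_right (a point): Foot of the right pin, the same kind, 116 mm to the right of the left one at the same height on the slope
- dial_grip (a point): Point on the axis of the total dial, 26 mm out from the panel. Black round skirt (52 mm across, 11 mm high) with a finger bar 44 mm long, 13 mm thick, from 10 to 38 mm out from the panel. Turns with the dial: x along the bar to the pointer, y across the bar, z out of the panel (turning axis). A 7 mm high stop post stands 33 mm from the axis by the zero mark; nothing else within 60 mm
- dial (a joint): Angle of the total dial, rad: 0 = at its zero stop (white pointer at the red mark, 43 degrees left of straight up the slope), 1.5 = full scale, clockwise of zero as seen facing the panel. Zeroed by turning it anticlockwise as seen facing the panel. Stiff (0.05 N m of friction), stays where it is left; a hard stop ends it at 0
- legend_plate: Loose cream-coloured legend plate, 48 x 146 x 4 mm, 60 to 130 g, lying face up on the bench, with a row of five coloured squares with cell pictures along its lower edge and a blue grip block on its face. Origin: centre of the underside. x towards its upper edge (the one with the holes), y along its length to the left, z out of its face
- hole_left (a point): Centre of the left hole at the plate's underside: an 11 mm through hole, 12 mm from the plate's middle towards the upper edge, 58 mm to the left
- hole_right (a point): Centre of the right hole at the plate's underside, the same, 58 mm to the right. The holes are 116 mm apart, like the pins, with 1.5 mm of play all round
- plate_grip (a point): Point in the middle of the plate's blue grip block, 26 mm above the plate's underside. The block is 14 mm (along the plate's x) x 26 mm (along y) and stands from the plate's face (4 mm) to 36 mm above the underside. Pinched across its 26 mm, the fingers stay clear of the keys when the plate hangs
- key_1 (a joint): Travel of the pink counting key, number 1 of five from the left, m: 0 = up, 0.005 = fully pressed (a light spring of 3 N brings it up). Keys are round caps 18 mm across, 12 mm high, 26 mm apart, in a row 93 mm below the pins on the slope; number 3 stands midway between the pins
- key_2 (a joint): Travel of the blue counting key, number 2 of five from the left, m: 0 = up, 0.005 = fully pressed (a light spring of 3 N brings it up). Keys are round caps 18 mm across, 12 mm high, 26 mm apart, in a row 93 mm below the pins on the slope; number 3 stands midway between the pins
- key_3 (a joint): Travel of the grey counting key, number 3 of five from the left, m: 0 = up, 0.005 = fully pressed (a light spring of 3 N brings it up). Keys are round caps 18 mm across, 12 mm high, 26 mm apart, in a row 93 mm below the pins on the slope; number 3 stands midway between the pins
- key_4 (a joint): Travel of the orange counting key, number 4 of five from the left, m: 0 = up, 0.005 = fully pressed (a light spring of 3 N brings it up). Keys are round caps 18 mm across, 12 mm high, 26 mm apart, in a row 93 mm below the pins on the slope; number 3 stands midway between the pins
- key_5 (a joint): Travel of the dark violet counting key, number 5 of five from the left, m: 0 = up, 0.005 = fully pressed (a light spring of 3 N brings it up). Keys are round caps 18 mm across, 12 mm high, 26 mm apart, in a row 93 mm below the pins on the slope; number 3 stands midway between the pins
- timer: Bystander: a white countdown timer on its stand, 39 x 68 x 62 mm. Origin: centre of its underside
- rack_small: Bystander: a small white wire tube rack holding a few capped tubes, 127 x 51 x 116 mm. Origin: centre of its underside
- marker_1: Bystander: a blue-capped marker pen lying down, 133 mm long. Origin: centre of its underside
- forceps: Bystander: steel forceps lying down, 144 mm long. Origin: centre of its underside
- tape_roll: Bystander: a roll of beige tape lying flat, 69 mm across, 19 mm high. Origin: centre of its underside
- tip_box: Bystander: a yellow pipette-tip box, 88 x 124 x 80 mm. Origin: centre of its underside
Mind the look-alikes: they are no part of the job. What is shaped like the legend_plate but yellow is not meant.

How it is judged (in metres and radians):
At the end, for the whole second after the job is handed in: The dial stands within 0.06 rad of its zero stop; the centre of each hole at the plate's underside is within 5 mm of the foot of its pin (left on left, right on right), the plate lies flat on the panel within 0.08 rad, and is at rest (value of joint dial below 0.06 rad and distance between hole_left and pin_left below 0.005 m and distance between hole_right and pin_right below 0.005 m and angle between the z axis of legend_plate and the z axis of panel, either way round below 0.08 rad and linear speed of legend_plate below 0.02 m/s); the robot touches nothing.
It fails at once if a counting key is pressed (more than 3 mm down) (value of joint any of key_1, key_2, key_3, key_4, key_5 above 0.003 m).
It fails at once if a bystander on the bench is shifted by more than 30 mm (distance of any of timer, rack_small, marker_1, forceps, tape_roll, tip_box from where it was at the start of the episode above 0.03 m).
It also fails if it takes over 51 s, if anything falls off the work surface, if the arm or the gripper's body presses on something with over 40 N, if the wrist force passes 120 N, or if a joint passes its speed limit or range.

## Working session

There is one attempt and no reset: what is moved stays moved. The work goes in short steps, Python scripts to look and compute and a tool call to move; the robot and the scene stay as the last step left them, time stands still between calls to the robot, and variables do not carry over. Pictures are saved under pics/ and viewed, and the job is handed in when it is done.

Besides the shell and the picture viewer there is one more tool, called after "Call:" as a command line: name --argument value ..., lists and objects as JSON in quotes. arm_command: Moves the arm, as the interface text tells. Shift numbers are shares of 0.02 m and turn numbers shares of 0.08 rad, none past 1 either way. Its arguments: {"type":"object","properties":{"plan":{"type":"array","items":{"type":"object","properties":{"dx":{"type":"number"},"dy":{"type":"number"},"dz":{"type":"number"},"wx":{"type":"number"},"wy":{"type":"number"},"wz":{"type":"number"}}}},"fingers":{"type":"number"},"force":{"type":"number"}},"required":["plan"]}

```bash
ls; mkdir -p pics; python3 - <<'E'
from plant import r
import cv2
print(r.get_state())
for n in ['side','top','wrist']:
    p,d=r.capture(n); cv2.imwrite(f'pics/{n}0.png',p[:,:,::-1])
    import numpy as np
    np.savez(f'pics/{n}0.npz',p=p,d=d)
    print(n,r.camera_model(n))
E
```

```text
pics
{'time_s': 0.0, 'joints': array([ 8.06187394e+01,  2.05918074e+01,  6.31540297e-01, -1.99876579e-02,
       -7.01354735e+01, -1.65068216e+01]), 'qd': array([ 0.01544828, -0.04590121, -0.05270108,  0.0821055 , -0.12693045,
        0.06123358]), 'joint_torque': array([-3.78531222e-04, -5.82727754e+01,  2.93042189e+01,  6.99670002e+00,
        6.75269999e-03, -1.68083188e-04]), 'tcp_pos': array([0.2945306 , 0.6068089 , 0.23660192]), 'eef_rot': array([  95.40496267,   89.90243247, -110.48992701]), 'contact_force': array([-0.26219151, -0.54068972,  1.01382609]), 'moment': array([0.03404835, 0.00132396, 0.04389218]), 'gripper_width': 0.08743356542346657}
side {'vertical_fov': 47.30079174391949, 'cx': 253.59043577329996, 'cy': 190.6082324084828, 'R': array([[ 0.99356339, -0.11246923,  0.01350763],
       [-0.04650809, -0.51374471, -0.8566816 ],
       [ 0.10328979,  0.85053927, -0.51566867]]), 't': array([-0.48943637,  0.15192237,  1.37977067])}
top {'vertical_fov': 49.762656598373894, 'cx': 258.7581160248565, 'cy': 186.83074650000427, 'R': array([[ 0.41421171, -0.91017749, -0.00236372],
       [-0.81316419, -0.36889287, -0.45020223],
       [ 0.40889198,  0.18840113, -0.89292349]]), 't': array([-0.12432391,  0.47256144,  1.44140404])}
wrist {'vertical_fov': 59.33762979157401, 'cx': 253.40750126866382, 'cy': 194.20778615728304, 'R': array([[-0.43591031, -0.8999882 ,  0.00185304],
       [-0.86261309,  0.41839306,  0.28433413],
       [-0.25667267,  0.12234572, -0.95872346]]), 't': array([ 0.67424618, -0.03497421,  0.39138882])}
```

View pics/side0.png

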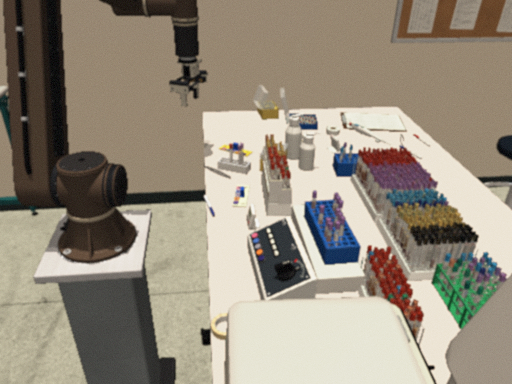

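View pics/top0.png

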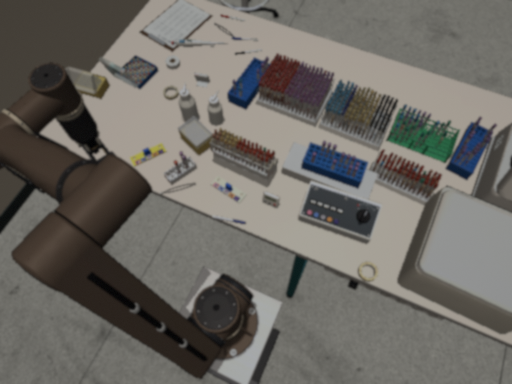

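View pics/wrist0.png

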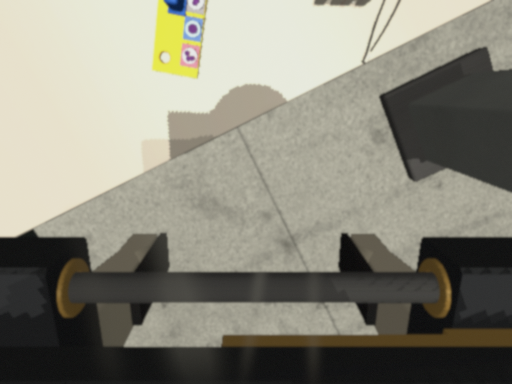

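The yellow decoy is at about (148,155) in the top view and the cream plate at about (229,190). The counter is at about (340,208). Next I'll run the networks.

```bash
cat > h.py <<'E'
import numpy as np, cv2
from plant import r
from scipy.spatial.transform import Rotation as Ro
def K(m):
    f=192/np.tan(np.radians(m['vertical_fov'])/2); return f,m['cx'],m['cy']
def bp(m,u,v,d):
    f,cx,cy=K(m); c=np.array([(u-cx)/f*d,(v-cy)/f*d,d]); return m['R'].T@(c-m['t'])
def onz(m,u,v,z):
    f,cx,cy=K(m); ray=m['R'].T@np.array([(u-cx)/f,(v-cy)/f,1]); o=-m['R'].T@m['t']
    return o+ray*(z-o[2])/ray[2]
def proj(m,X):
    f,cx,cy=K(m); c=m['R']@np.array(X)+m['t']; return np.array([c[0]/c[2]*f+cx,c[1]/c[2]*f+cy])
E
python3 - <<'E'
from h import *
np.set_printoptions(precision=4,suppress=True)
for cam in ['top','side']:
    p,d=r.capture(cam);m=r.camera_model(cam)
    for q in ['legend_plate','hole_left','hole_right','plate_grip','pin_left','pin_right','dial_grip','panel']:
        for o in r.spot_point(cam,q)[:3]:
            u,v=o['centre']; dd=d[int(v),int(u)]
            print(cam,q,round(o['score'],2),np.round([u,v],1),bp(m,u,v,dd))
E
python3 - <<'E'
import cv2
p=cv2.imread('pics/top0.png'); cv2.imwrite('pics/top0c.png',cv2.resize(p[130:260,120:400],None,fx=2.8,fy=2.8,interpolation=cv2.INTER_CUBIC))
E
```

```text
top legend_plate 0.7 [150.2 152.6] [0.4871 0.5873 0.0089]
top legend_plate 0.68 [228.3 192.8] [0.4578 0.2065 0.0003]
top hole_left 0.79 [131.6 155.6] [ 0.4503  0.6625 -0.0115]
top hole_left 0.6 [219.3 179.2] [0.4957 0.2659 0.0055]
top hole_right 0.95 [241.3 194.9] [0.4703 0.1544 0.0017]
top hole_right 0.62 [159.2 148.5] [0.5201 0.5629 0.0094]
top hole_right 0.56 [340.8 212.6] [ 0.5246 -0.2334  0.0803]
top plate_grip 0.88 [225.9 185.2] [0.4734 0.223  0.0263]
top plate_grip 0.61 [145.3 149.4] [0.481  0.6002 0.0347]
top pin_left 0.85 [317.3 188.1] [ 0.5734 -0.1188  0.1007]
top pin_right 0.91 [343.4 197.3] [ 0.5746 -0.2212  0.1066]
top dial_grip 0.46 [367.9 217.5] [ 0.5428 -0.3304  0.0897]
top panel 0.82 [339.6 211.5] [ 0.526  -0.2278  0.0825]
side legend_plate 0.61 [242.7 192.8] [0.4758 0.2057 0.0188]
side legend_plate 0.52 [232.2 145. ] [0.4691 0.6529 0.0011]
side hole_left 0.66 [227.8 146.9] [0.4479 0.6313 0.0027]
side hole_left 0.65 [244.5 187.9] [0.4886 0.2704 0.0006]
side hole_left 0.61 [244.5 193. ] [0.4841 0.2233 0.0068]
side hole_right 0.71 [275.3 280. ] [ 0.5121 -0.3157  0.0704]
side hole_right 0.69 [250.3 152.7] [0.5424 0.5678 0.001 ]
side plate_grip 0.49 [242.3 191.7] [0.4738 0.2001 0.027 ]
side plate_grip 0.49 [233.4 142.9] [ 0.4768  0.6844 -0.0033]
side pin_left 0.95 [281.8 222.2] [ 0.5636 -0.1039  0.0998]
side pin_right 0.79 [292.3 246.6] [ 0.5705 -0.2306  0.1077]
side dial_grip 0.71 [283. 264.] [ 0.5297 -0.3157  0.1224]
side dial_grip 0.63 [241.3 191.4] [0.4696 0.1936 0.0324]
side panel 0.79 [279.1 252.5] [ 0.5365 -0.2236  0.0843]
```

View pics/top0c.png

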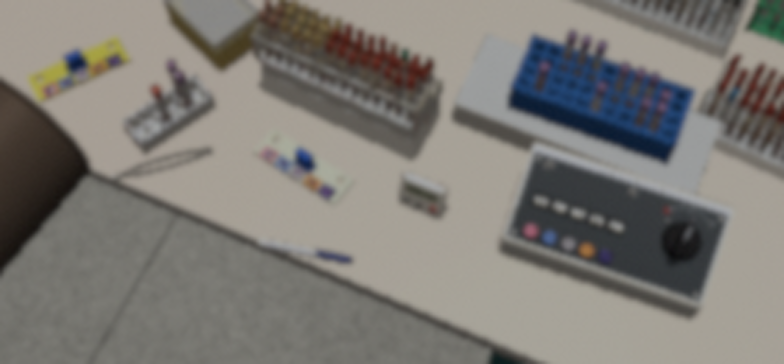

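```bash
cat >> h.py <<'E'
np.set_printoptions(precision=4,suppress=True)
def pose():
    s=r.get_state(); return np.array(s['tcp_pos']),Ro.from_euler('xyz',s['eef_rot'],degrees=True).as_matrix(),s
def delta(p,R):
    """shift in tool axes (units of 0.02), rotvec in tool axes (units .08)"""
    p0,R0,s=pose()
    dt=R0.T@(np.array(p)-p0)/0.02
    w=Ro.from_matrix(R0.T@R).as_rotvec()/0.08
    print('t',round(s['time_s'],2),'shift',dt.round(2),'turn',w.round(2)); return dt,w
def Rdown(yaw,tilt=0,flip=1):
    """tool x = -z, tool y along flip*[−sin,cos] (yaw deg of frame), tilt about frame's y"""
    F=Ro.from_euler('zyx',[yaw,-tilt,0],degrees=True).as_matrix() # frame x,y,z; tilt>0: x goes up
    x=-F[:,2]; y=flip*F[:,1]; return np.stack([x,y,np.cross(x,y)],1)
E
python3 - <<'E'
from h import *
p,R,s=pose(); print(p);print(R)
m=r.camera_model('wrist'); o=-m['R'].T@m['t']
print('cam in tool',R.T@(o-p)); print('cam axes in tool',R.T@m['R'].T)
for f in (1,-1):
  print(f); delta([0.46,0.21,0.25],Rdown(-15,0,f))
E
```

```text
[0.2947 0.6072 0.2376]
[[-0.     -0.4366 -0.8997]
 [ 0.     -0.8997  0.4366]
 [-1.     -0.      0.    ]]
cam in tool [-0.1471 -0.0002 -0.0772]
cam axes in tool [[-0.0006 -0.2845  0.9587]
 [ 1.      0.0007  0.0008]
 [-0.0009  0.9587  0.2845]]
1
t 1.05 shift [ -0.62  14.26 -16.11] turn [36.89  0.   -0.  ]
-1
t 1.05 shift [ -0.62  14.26 -16.11] turn [-2.38  0.    0.  ]
```

Call:
arm_command --plan '[{"dy": 0.84, "dz": -0.95, "wx": -0.14}, {"dy": 0.84, "dz": -0.95, "wx": -0.14}, {"dy": 0.84, "dz": -0.95, "wx": -0.14}, {"dy": 0.84, "dz": -0.95, "wx": -0.14}, {"dy": 0.84, "dz": -0.95, "wx": -0.14}, {"dy": 0.84, "dz": -0.95, "wx": -0.14}, {"dy": 0.84, "dz": -0.95, "wx": -0.14}, {"dy": 0.84, "dz": -0.95, "wx": -0.14}, {"dy": 0.84, "dz": -0.95, "wx": -0.14}, {"dy": 0.84, "dz": -0.95, "wx": -0.14}, {"dy": 0.84, "dz": -0.95, "wx": -0.14}, {"dy": 0.84, "dz": -0.95, "wx": -0.14}, {"dy": 0.84, "dz": -0.95, "wx": -0.14}, {"dy": 0.84, "dz": -0.95, "wx": -0.14}, {"dy": 0.84, "dz": -0.95, "wx": -0.14}, {"dy": 0.84, "dz": -0.95, "wx": -0.14}]' --fingers -1

```text
schema error: expected keys dx, dy, dz, wx, wy, wz
```

Call:
arm_command --plan '[{"dx": 0, "dy": 0.84, "dz": -0.95, "wx": -0.14, "wy": 0, "wz": 0}, {"dx": 0, "dy": 0.84, "dz": -0.95, "wx": -0.14, "wy": 0, "wz": 0}, {"dx": 0, "dy": 0.84, "dz": -0.95, "wx": -0.14, "wy": 0, "wz": 0}, {"dx": 0, "dy": 0.84, "dz": -0.95, "wx": -0.14, "wy": 0, "wz": 0}, {"dx": 0, "dy": 0.84, "dz": -0.95, "wx": -0.14, "wy": 0, "wz": 0}, {"dx": 0, "dy": 0.84, "dz": -0.95, "wx": -0.14, "wy": 0, "wz": 0}, {"dx": 0, "dy": 0.84, "dz": -0.95, "wx": -0.14, "wy": 0, "wz": 0}, {"dx": 0, "dy": 0.84, "dz": -0.95, "wx": -0.14, "wy": 0, "wz": 0}, {"dx": 0, "dy": 0.84, "dz": -0.95, "wx": -0.14, "wy": 0, "wz": 0}, {"dx": 0, "dy": 0.84, "dz": -0.95, "wx": -0.14, "wy": 0, "wz": 0}, {"dx": 0, "dy": 0.84, "dz": -0.95, "wx": -0.14, "wy": 0, "wz": 0}, {"dx": 0, "dy": 0.84, "dz": -0.95, "wx": -0.14, "wy": 0, "wz": 0}, {"dx": 0, "dy": 0.84, "dz": -0.95, "wx": -0.14, "wy": 0, "wz": 0}, {"dx": 0, "dy": 0.84, "dz": -0.95, "wx": -0.14, "wy": 0, "wz": 0}, {"dx": 0, "dy": 0.84, "dz": -0.95, "wx": -0.14, "wy": 0, "wz": 0}, {"dx": 0, "dy": 0.84, "dz": -0.95, "wx": -0.14, "wy": 0, "wz": 0}]' --fingers -1

```text
time_s: 2.38
tcp_pos: [0.4881, 0.2363, 0.2383]
eef_rot: [-117.5, 89.7, 47.8]
contact_force: [0.2, 0.7, 0.2]
gripper_width: 0.088
```

```bash
python3 - <<'E'
from h import *
delta([0.46,0.21,0.25],Rdown(-15,0,-1)); print(pose()[0])
m=r.camera_model('wrist'); p,d=r.capture('wrist'); cv2.imwrite('pics/w1.png',p[:,:,::-1]); np.savez('pics/w1.npz',p=p,d=d,R=m['R'],t=m['t'])
for q in ['legend_plate','hole_left','hole_right','plate_grip']:
    for o in r.spot_point('wrist',q)[:2]:
        u,v=o['centre']; print(q,round(o['score'],2),np.round([u,v],1),onz(m,u,v,0),bp(m,u,v,d[int(v),int(u)]))
E
```

```text
t 2.38 shift [-0.59  1.63  1.03] turn [ 0.07 -0.03  0.05]
[0.4881 0.2363 0.2383]
legend_plate 0.58 [275.9 171.2] [0.4734 0.2138 0.    ] [0.4812 0.214  0.0338]
hole_left 0.78 [221.2 167.1] [0.4942 0.2744 0.    ] [0.4943 0.2742 0.0008]
hole_right 0.98 [324.8 163. ] [0.4686 0.1567 0.    ] [0.4687 0.1567 0.0006]
plate_grip 0.72 [277.6 175.5] [0.4679 0.2131 0.    ] [0.4766 0.2134 0.0356]
```

View pics/w1.png

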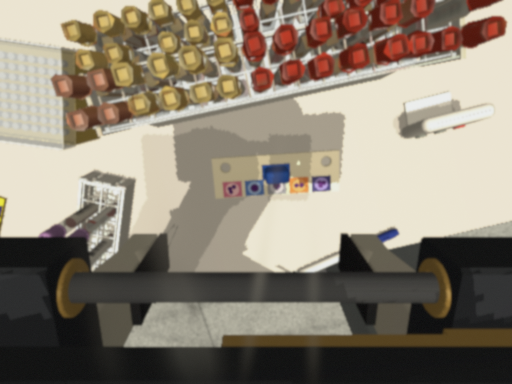

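```bash
python3 - <<'E'
from h import *
a=np.load('pics/w1.npz'); d=a['d']; p=a['p']; m=r.camera_model('wrist'); m['R']=a['R']; m['t']=a['t']
f,cx,cy=K(m)
v,u=np.mgrid[0:384,0:512]; c=np.stack([(u-cx)/f*d,(v-cy)/f*d,d],-1); X=(c-m['t'])@m['R']
win=(u>200)&(u<350)&(v>145)&(v<205)
top=win&(X[...,2]>0.030)&(X[...,2]<0.042)
P=X[top]; print('block top n',len(P),P.mean(0), np.median(P[:,2]))
print(cv2.minAreaRect(P[:,:2].astype(np.float32)*1000))
hsv=cv2.cvtColor(p,cv2.COLOR_RGB2HSV)
pl=win&(X[...,2]>0.0025)&(X[...,2]<0.008); P=X[pl]; print('plate',len(P),P.mean(0),cv2.minAreaRect(P[:,:2].astype(np.float32)*1000))
cv2.imwrite('pics/w1c.png',cv2.resize(p[140:210,190:350,::-1],None,fx=5,fy=5,interpolation=cv2.INTER_CUBIC))
E
```

```text
block top n 313 [0.4752 0.2141 0.0354] 0.03564333284439632
((474.40869140625, 214.3495330810547), (25.7248592376709, 14.095316886901855), 78.621826171875)
plate 4470 [0.4705 0.2149 0.0044] ((466.9815673828125, 215.83230590820312), (146.22412109375, 57.34859085083008), 78.15945434570312)
```

View pics/w1c.png

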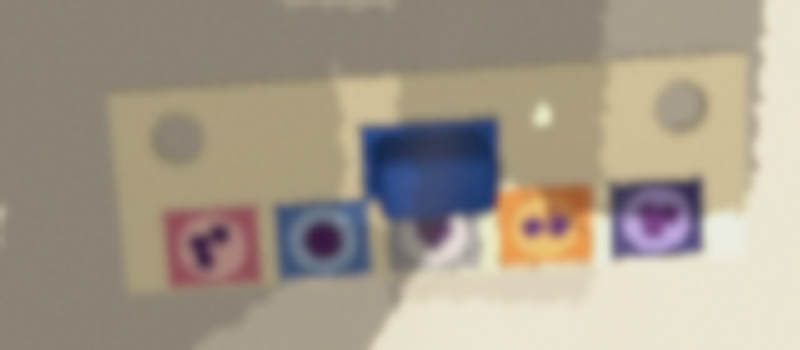

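```bash
python3 - <<'E'
from h import *
a=np.load('pics/w1.npz'); d=a['d']; p=a['p']; m=r.camera_model('wrist'); m['R']=a['R']; m['t']=a['t']
f,cx,cy=K(m)
for uv in [(225.6,167.4),(326.2,161)]:
    print(onz(m,*uv,0.002))
v,u=np.mgrid[0:384,0:512]; c=np.stack([(u-cx)/f*d,(v-cy)/f*d,d],-1); X=(c-m['t'])@m['R']
Y=Ro.from_euler('z',-11.6,degrees=True).as_matrix()
L=(X-np.array([.4745,.2143,0]))@Y
g=(v<235)&(L[...,2]>0.06)
for lo,hi in [(-.1,-.05),(-.05,0),(0,.05),(.05,.1),(.1,.15)]:
    q=g&(L[...,1]>lo)&(L[...,1]<hi)&(L[...,0]>0); 
    if q.any(): print(lo,hi,'min x',L[q][:,0].min(),'max z',L[q][:,2].max())
q=g&(L[...,0]<0.03)&(abs(L[...,1])<.14); print(L[q].min(0) if q.any() else None)
delta([0.4745,0.2143,0.05],Rdown(-11.6,0,-1))
E
```

```text
[0.4929 0.2692 0.002 ]
[0.471 0.155 0.002]
-0.1 -0.05 min x 0.09246232665535091 max z 0.20232049447533684
-0.05 0 min x 0.015991368635252884 max z 0.23331637755939297
0 0.05 min x 0.07706817008311205 max z 0.3855854211109493
0.05 0.1 min x 0.02100706456423625 max z 0.23356152026597998
0.1 0.15 min x 0.06323001020684942 max z 0.19913113361890142
[ 0.016  -0.0355  0.2268]
t 2.63 shift [9.4  1.32 0.36] turn [-0.69 -0.02  0.05]
```

```bash
python3 - <<'E'
from h import *
a=np.load('pics/w1.npz'); d=a['d']; p=a['p']; m=r.camera_model('wrist'); m['R']=a['R']; m['t']=a['t']
f,cx,cy=K(m)
v,u=np.mgrid[0:384,0:512]; c=np.stack([(u-cx)/f*d,(v-cy)/f*d,d],-1); X=(c-m['t'])@m['R']
Y=Ro.from_euler('z',-11.4,degrees=True).as_matrix()
L=(X-np.array([.4745,.2143,0]))@Y
g=(v<225)&(d>0)
for z0,z1 in [(.05,.075),(.075,.1),(.1,.125),(.125,.15),(.15,.2),(.2,.4)]:
    for y0,y1 in [(-.12,-.04),(-.04,.04),(.04,.12)]:
        q=g&(L[...,2]>z0)&(L[...,2]<z1)&(L[...,1]>y0)&(L[...,1]<y1)&(L[...,0]>-.05)
        if q.sum()>3: print(z0,y0,q.sum(),'minx',np.percentile(L[q][:,0],1))
E
```

```text
0.05 -0.12 5 minx 0.15637737080967706
0.05 -0.04 604 minx 0.12718481279363356
0.05 0.04 119 minx 0.11890257468211679
0.075 -0.12 492 minx 0.09270097217478437
0.075 -0.04 1111 minx 0.08195899807555272
0.075 0.04 742 minx 0.06974081211870845
0.1 -0.12 351 minx 0.10104559645232306
0.1 -0.04 1139 minx 0.09006832585738185
0.1 0.04 1024 minx 0.08098699972632888
0.125 -0.12 1674 minx 0.09194246212768505
0.125 -0.04 1983 minx 0.08024845838252531
0.125 0.04 2598 minx 0.06865148176403194
0.15 -0.12 5976 minx 0.09885265279683297
0.15 -0.04 7952 minx 0.0871377048477379
0.15 0.04 9834 minx 0.07425687597493934
0.2 -0.12 242 minx 0.09947919206261402
0.2 0.04 458 minx 0.09440896051864822
```

```bash
cat >> h.py <<'E'
def grasp_tcp(g,R): return np.array(g)+0.008*R[:,0]
E
python3 - <<'E'
from h import *
R=Rdown(-11.4,8,-1); print(R)
delta(grasp_tcp([.4745,.2143,.028],R)-R[:,0]*0.06,R)
E
```

```text
[[ 0.1392 -0.1957 -0.9707]
 [ 0.     -0.9803  0.1977]
 [-0.9903 -0.0275 -0.1364]]
t 2.63 shift [7.92 1.41 0.7 ] turn [-0.74  1.68 -0.35]
```

```bash
sed -i "s/'zyx',\[yaw,-tilt,0\]/'ZYX',[yaw,-tilt,0]/" h.py
python3 - <<'E'
from h import *
R=Rdown(-11.4,8,-1); print(R)
delta(grasp_tcp([.4745,.2143,.028],R)-R[:,0]*0.06,R)
E
```

```text
[[ 0.1364 -0.1977 -0.9707]
 [-0.0275 -0.9803  0.1957]
 [-0.9903  0.     -0.1392]]
t 2.63 shift [7.92 1.34 0.71] turn [-0.74  1.72 -0.01]
```

Call:
arm_command --plan '[{"dx": 0.9, "dy": 0.15, "dz": 0.05, "wx": -0.09, "wy": 0.2, "wz": 0}, {"dx": 0.9, "dy": 0.15, "dz": 0.05, "wx": -0.09, "wy": 0.2, "wz": 0}, {"dx": 0.9, "dy": 0.15, "dz": 0.05, "wx": -0.09, "wy": 0.2, "wz": 0}, {"dx": 0.9, "dy": 0.15, "dz": 0.05, "wx": -0.09, "wy": 0.2, "wz": 0}, {"dx": 0.9, "dy": 0.15, "dz": 0.05, "wx": -0.09, "wy": 0.2, "wz": 0}, {"dx": 0.9, "dy": 0.15, "dz": 0.05, "wx": -0.09, "wy": 0.2, "wz": 0}, {"dx": 0.9, "dy": 0.15, "dz": 0.05, "wx": -0.09, "wy": 0.2, "wz": 0}, {"dx": 0.9, "dy": 0.15, "dz": 0.05, "wx": -0.09, "wy": 0.2, "wz": 0}, {"dx": 0.9, "dy": 0.15, "dz": 0.05, "wx": -0.09, "wy": 0.2, "wz": 0}]'

```text
time_s: 3.38
tcp_pos: [0.484, 0.2243, 0.0759]
eef_rot: [-175.3, 80.9, -5.5]
contact_force: [2.0, -0.0, 0.0]
gripper_width: 0.0878
```

```bash
python3 - <<'E'
from h import *
R=Rdown(-11.4,8,-1)
delta(grasp_tcp([.4745,.2143,.028],R),R)
m=r.camera_model('wrist'); p,d=r.capture('wrist'); cv2.imwrite('pics/w2.png',p[:,:,::-1]); 
f,cx,cy=K(m)
v,u=np.mgrid[0:384,0:512]; c=np.stack([(u-cx)/f*d,(v-cy)/f*d,d],-1); X=(c-m['t'])@m['R']
top=(X[...,2]>0.030)&(X[...,2]<0.042)&(abs(X[...,0]-.475)<.03)&(abs(X[...,1]-.214)<.03)
P=X[top]; print(len(P),P.mean(0),cv2.minAreaRect(P[:,:2].astype(np.float32)*1000))
E
```

```text
t 3.38 shift [2.7  0.61 0.76] turn [ 0.24 -0.24  0.2 ]
972 [0.4755 0.2142 0.0353] ((474.70233154296875, 214.22125244140625), (25.771869659423828, 14.232966423034668), 80.11761474609375)
```

View pics/w2.png

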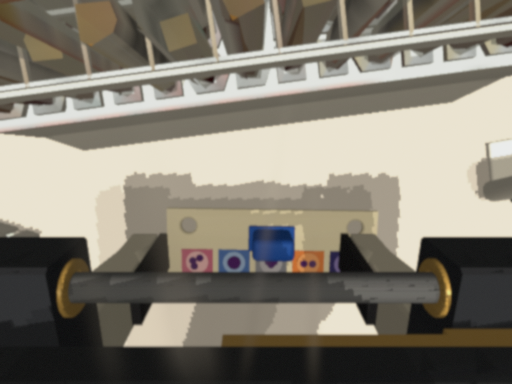

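Call:
arm_command --plan '[{"dx": 0.2, "dy": 0.4, "dz": 0.5, "wx": 0.1, "wy": -0.15, "wz": 0.1}, {"dx": 0.5, "dy": 0.2, "dz": 0.25, "wx": 0.1, "wy": -0.1, "wz": 0.1}, {"dx": 0.6, "dy": 0, "dz": 0, "wx": 0, "wy": 0, "wz": 0}]'

```text
time_s: 3.68
tcp_pos: [0.4667, 0.2136, 0.0444]
eef_rot: [177.6, 82.3, -13.5]
contact_force: [0.4, 0.8, 0.4]
gripper_width: 0.0875
```

```bash
python3 - <<'E'
from h import *
R=Rdown(-10.6,8,-1)
delta(grasp_tcp([.4747,.2142,.028],R),R)
E
```

```text
t 3.68 shift [ 1.27 -0.11 -0.27] turn [-0.11  0.06 -0.09]
```

Call:
arm_command --plan '[{"dx": 0.5, "dy": -0.05, "dz": -0.15, "wx": -0.05, "wy": 0.05, "wz": -0.05}, {"dx": 0.5, "dy": -0.05, "dz": -0.1, "wx": -0.05, "wy": 0, "wz": -0.05}, {"dx": 0.2, "dy": 0, "dz": 0, "wx": 0, "wy": 0, "wz": 0}]'

```text
time_s: 3.93
tcp_pos: [0.475, 0.2157, 0.0208]
eef_rot: [-178.9, 82.1, -9.6]
contact_force: [-0.0, -0.0, 0.1]
gripper_width: 0.0876
```

```bash
python3 - <<'E'
from h import *
R=Rdown(-10.6,8,-1)
delta(grasp_tcp([.4747,.2142,.028],R),R)
E
```

```text
t 3.93 shift [ 0.04  0.08 -0.05] turn [-0.02  0.02  0.03]
```

Call:
arm_command --plan '[{"dx": 0, "dy": 0.05, "dz": 0, "wx": 0, "wy": 0, "wz": 0}, {"dx": 0, "dy": 0, "dz": 0, "wx": 0, "wy": 0, "wz": 0}, {"dx": 0, "dy": 0, "dz": 0, "wx": 0, "wy": 0, "wz": 0}, {"dx": 0, "dy": 0, "dz": 0, "wx": 0, "wy": 0, "wz": 0}, {"dx": 0, "dy": 0, "dz": 0, "wx": 0, "wy": 0, "wz": 0}, {"dx": 0, "dy": 0, "dz": 0, "wx": 0, "wy": 0, "wz": 0}]' --fingers 1 --force 30

```text
time_s: 4.43
tcp_pos: [0.4753, 0.2162, 0.0227]
eef_rot: [-178.2, 82.1, -9.0]
contact_force: [-0.7, -0.8, 0.9]
gripper_width: 0.0533
```

Call:
arm_command --plan '[{"dx": 0, "dy": 0, "dz": 0, "wx": 0, "wy": 0, "wz": 0}, {"dx": 0, "dy": 0, "dz": 0, "wx": 0, "wy": 0, "wz": 0}, {"dx": 0, "dy": 0, "dz": 0, "wx": 0, "wy": 0, "wz": 0}, {"dx": 0, "dy": 0, "dz": 0, "wx": 0, "wy": 0, "wz": 0}, {"dx": 0, "dy": 0, "dz": 0, "wx": 0, "wy": 0, "wz": 0}, {"dx": 0, "dy": 0, "dz": 0, "wx": 0, "wy": 0, "wz": 0}]'

```text
time_s: 4.93
tcp_pos: [0.4755, 0.2164, 0.0237]
eef_rot: [-177.7, 82.0, -8.5]
contact_force: [-0.7, -0.3, 0.3]
gripper_width: 0.0259
```

Call:
arm_command --plan '[{"dx": -0.5, "dy": 0, "dz": 0, "wx": 0, "wy": 0, "wz": 0}, {"dx": -0.9, "dy": 0, "dz": 0, "wx": 0, "wy": 0, "wz": 0}, {"dx": -0.9, "dy": 0, "dz": 0, "wx": 0, "wy": 0, "wz": 0}, {"dx": -0.9, "dy": 0, "dz": 0, "wx": 0, "wy": 0, "wz": 0}, {"dx": -0.9, "dy": 0, "dz": 0, "wx": 0, "wy": 0, "wz": 0}, {"dx": -0.9, "dy": 0, "dz": 0, "wx": 0, "wy": 0, "wz": 0}, {"dx": -0.9, "dy": 0, "dz": 0, "wx": 0, "wy": 0, "wz": 0}, {"dx": -0.9, "dy": 0.3, "dz": 0, "wx": 0, "wy": 0, "wz": 0}, {"dx": -0.9, "dy": 0.5, "dz": 0, "wx": 0, "wy": 0, "wz": 0}, {"dx": -0.9, "dy": 0.9, "dz": 0, "wx": 0, "wy": 0, "wz": 0}, {"dx": -0.9, "dy": 0.9, "dz": 0, "wx": 0, "wy": 0, "wz": 0}]'

```text
time_s: 5.85
tcp_pos: [0.4353, 0.1668, 0.2133]
eef_rot: [177.2, 82.6, -13.6]
contact_force: [-0.4, 0.1, -0.6]
gripper_width: 0.0257
```

```bash
python3 - <<'E'
from h import *
print(pose()[0]); delta([0.5,-0.165,0.28],Rdown(0,8,-1))
m=r.camera_model('wrist'); p,d=r.capture('wrist'); cv2.imwrite('pics/w3.png',p[:,:,::-1]); 
np.savez('pics/w3.npz',p=p,d=d,R=m['R'],t=m['t'])
E
```

```text
[0.4353 0.1668 0.2133]
t 5.85 shift [-2.39 15.71 -6.65] turn [-2.32  0.13 -0.39]
```

View pics/w3.png

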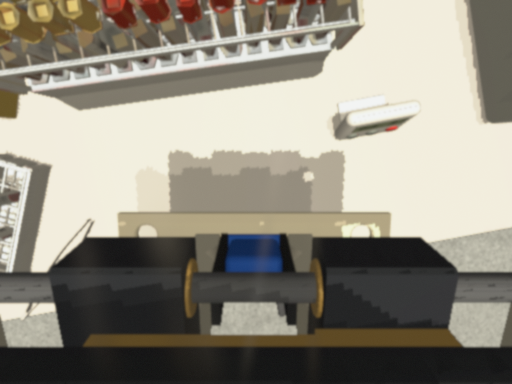

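Call:
arm_command --plan '[{"dx": -0.2, "dy": 1, "dz": -0.3, "wx": -0.14, "wy": 0, "wz": -0.02}, {"dx": -0.2, "dy": 1, "dz": -0.3, "wx": -0.14, "wy": 0, "wz": -0.02}, {"dx": -0.2, "dy": 1, "dz": -0.3, "wx": -0.14, "wy": 0, "wz": -0.02}, {"dx": -0.2, "dy": 1, "dz": -0.3, "wx": -0.14, "wy": 0, "wz": -0.02}, {"dx": -0.2, "dy": 1, "dz": -0.25, "wx": -0.14, "wy": 0, "wz": -0.02}, {"dx": -0.2, "dy": 1, "dz": -0.25, "wx": -0.14, "wy": 0, "wz": -0.02}, {"dx": -0.2, "dy": 1, "dz": -0.25, "wx": -0.14, "wy": 0, "wz": -0.02}, {"dx": -0.2, "dy": 1, "dz": -0.2, "wx": -0.14, "wy": 0, "wz": -0.02}, {"dx": -0.2, "dy": 1, "dz": -0.2, "wx": -0.14, "wy": 0, "wz": -0.02}, {"dx": -0.2, "dy": 1, "dz": -0.2, "wx": -0.14, "wy": 0, "wz": -0.02}, {"dx": -0.2, "dy": 1, "dz": -0.2, "wx": -0.14, "wy": 0, "wz": -0.02}, {"dx": -0.2, "dy": 1, "dz": -0.2, "wx": -0.14, "wy": 0, "wz": -0.02}, {"dx": -0.2, "dy": 1, "dz": -0.2, "wx": -0.14, "wy": 0, "wz": -0.02}, {"dx": -0.2, "dy": 1, "dz": -0.2, "wx": -0.14, "wy": 0, "wz": -0.02}, {"dx": -0.2, "dy": 1, "dz": -0.2, "wx": -0.14, "wy": 0, "wz": -0.02}, {"dx": -0.2, "dy": 0.8, "dz": -0.2, "wx": -0.14, "wy": 0, "wz": -0.02}]'

```text
time_s: 7.23
tcp_pos: [0.4632, -0.17, 0.2914]
eef_rot: [-177.8, 82.5, 2.4]
contact_force: [0.3, -0.1, -0.6]
gripper_width: 0.0255
```

```bash
python3 - <<'E'
from h import *
print(pose()[0],pose()[2]['joints']); delta([0.45,-0.19,0.28],Rdown(0,8,-1))
m=r.camera_model('wrist'); p,d=r.capture('wrist'); cv2.imwrite('pics/w4.png',p[:,:,::-1]); 
np.savez('pics/w4.npz',p=p,d=d,R=m['R'],t=m['t'])
for q in ['pin_left','pin_right','dial_grip','panel','hole_left','hole_right']:
    for o in r.spot_point('wrist',q)[:2]:
        u,v=o['centre']; print(q,round(o['score'],2),np.round([u,v],1),bp(m,u,v,d[int(v),int(u)]))
E
```

```text
[ 0.4632 -0.17    0.2914] [  2.7516  -3.2135 -21.3378   0.0435 -64.4226  87.4479]
t 7.23 shift [0.48 1.   0.73] turn [0.04 0.12 0.07]
pin_left 0.61 [193.2  94. ] [ 0.5644 -0.1109  0.1121]
pin_right 0.78 [315.1  82.2] [ 0.5766 -0.2285  0.1074]
dial_grip 0.76 [402.7 130.7] [ 0.5304 -0.3102  0.1224]
dial_grip 0.66 [ 20.8 262.7] [0.3552 0.1463 0.0119]
panel 0.58 [308.  132.3] [ 0.5293 -0.226   0.0883]
hole_left 0.87 [146.5 234.8] [ 0.3918 -0.0222 -0.0004]
hole_right 0.66 [359.1 232.7] [ 0.3969 -0.3134  0.0005]
```

View pics/w4.png

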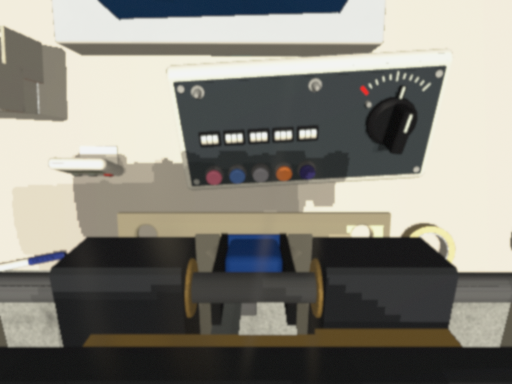

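```bash
cat > fit.py <<'E'
from h import *
def cloud(m,d):
    f,cx,cy=K(m); v,u=np.mgrid[0:384,0:512]; c=np.stack([(u-cx)/f*d,(v-cy)/f*d,d],-1); return (c-m['t'])@m['R']
def panelfit(p,d,m,box):
    X=cloud(m,d); v,u=np.mgrid[0:384,0:512]
    x0,y0,x1,y1=box
    hsv=cv2.cvtColor(p,cv2.COLOR_RGB2HSV)
    g=(u>x0)&(u<x1)&(v>y0)&(v<y1)&(hsv[...,2]<110)&(X[...,2]>0.045)&(X[...,2]<0.13)
    P=X[g]
    # robust plane
    c=P.mean(0); w=np.ones(len(P),bool)
    for i in range(8):
        c=P[w].mean(0); n=np.linalg.svd(P[w]-c,full_matrices=False)[2][2]; n*=np.sign(n[2])
        w=abs((P-c)@n)<0.0025 if i>2 else abs((P-c)@n)<0.006
    print('n',n,'slope',np.degrees(np.arccos(n[2])),'yaw',np.degrees(np.arctan2(-n[1],-n[0])),'inl',w.sum(),len(P), 'std',((P-c)@n)[w].std())
    return X,g,P[w],c,n
E
python3 - <<'E'
from fit import *
a=np.load('pics/w4.npz'); d=a['d']; p=a['p']; m=r.camera_model('wrist'); m['R']=a['R']; m['t']=a['t']
X,g,P,c,n=panelfit(p,d,m,(160,50,460,200))
up=np.array([0,0,1])-n*n[2]; up/=np.linalg.norm(up); lf=np.cross(n,up)
Q=np.stack([(P-c)@lf,(P-c)@up],1).astype(np.float32)*1000
rect=cv2.minAreaRect(Q); print(rect)
ctr=c+lf*rect[0][0]/1000+up*rect[0][1]/1000; print('ctr',ctr)
cv2.imwrite('pics/w4c.png',cv2.resize(p[50:200,160:460,::-1],None,fx=2.6,fy=2.6,interpolation=cv2.INTER_CUBIC))
E
```

```text
n [-0.4043 -0.0253  0.9143] slope 23.893665284508256 yaw 3.5767678254235924 inl 20518 23839 std 0.0007739641978820097
((-3.6274871826171875, -8.324542999267578), (120.09105682373047, 264.8536071777344), 89.96255493164062)
ctr [ 0.5296 -0.225   0.0825]
```

View pics/w4c.png

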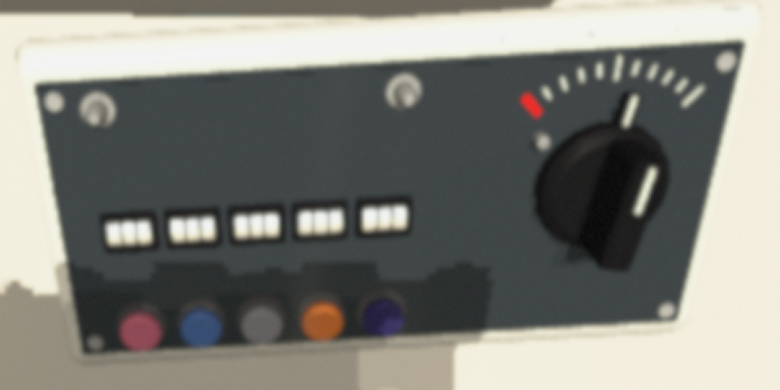

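```bash
python3 - <<'E'
from fit import *
a=np.load('pics/w4.npz'); d=a['d']; p=a['p']; m=r.camera_model('wrist'); m['R']=a['R']; m['t']=a['t']
X,g,P,c,n=panelfit(p,d,m,(160,50,460,200))
yaw=np.radians(3.58); F=Ro.from_euler('ZYX',[np.degrees(yaw),-24,0],degrees=True).as_matrix()
O=np.array([.5296,-.225,.0825]); 
L=(X-O)@F
v,u=np.mgrid[0:384,0:512]
for name,(u0,v0) in dict(left=(197,92),right=(316,85)).items():
    q=(abs(u-u0)<9)&(abs(v-v0)<9)&(L[...,2]>0.004)&(L[...,2]<0.02)
    A=L[q]*1000; print(name,q.sum(),A.mean(0),A.min(0),A.max(0))
    q2=q&(L[...,2]>0.009); A=L[q2]*1000; print(name,q2.sum(),A.mean(0),A.min(0),A.max(0))
# expected projections for pins at mid
o=-m['R'].T@m['t']; print('cam in panel',(o-O)@F)
q=(L[...,2]>0.030)&(L[...,2]<.045)&(u>350)&(u<440)&(v>80)&(v<180); A=L[q]*1000; print('bar',q.sum(),A.mean(0),cv2.minAreaRect(A[:,:2].astype(np.float32)))
hsv=cv2.cvtColor(p,cv2.COLOR_RGB2HSV)
q=(hsv[...,1]>170)&(p[...,0]>150)&(u>355)&(u<375)&(v>80)&(v<100); A=L[q]*1000; print('red',A.mean(0))
# key heights
for k,(ku,kv) in enumerate([(214,177),(237,176),(260,175),(284,173),(308,172)]):
    q=(abs(u-ku)<9)&(abs(v-kv)<10)&(L[...,2]>0.008); A=L[q]*1000; print('key',k+1,A.mean(0))
E
```

```text
n [-0.4043 -0.0253  0.9143] slope 23.893665284508256 yaw 3.5767678254235924 inl 20518 23839 std 0.0007739641978820097
left 64 [ 50.279  108.5411   9.6689] [ 45.0784 105.4206   4.0937] [ 53.3745 112.2631  14.2462]
left 42 [ 49.74   108.9459  11.148 ] [ 46.2233 106.1388   9.3741] [ 52.9393 112.2631  14.2462]
right 63 [50.2023 -6.0708 10.0168] [ 45.814  -10.5495   4.0546] [53.3486 -2.8935 14.8545]
right 43 [49.7585 -6.1671 11.285 ] [45.814  -9.1983  9.0714] [52.6001 -3.512  14.8545]
cam in panel [0.1434 0.0548 0.3354]
bar 703 [ 10.5702 -85.1739  36.5942] ((8.942398071289062, -86.17609405517578), (13.140615463256836, 43.140872955322266), 81.13756561279297)
red [ 41.3702 -55.943    0.5757]
key 1 [-41.7947 102.6531  13.1656]
key 2 [-41.7276  76.8205  13.269 ]
key 3 [-41.7229  51.2583  13.3417]
key 4 [-40.7778  25.7633  14.9217]
key 5 [-40.7847   0.076   15.1164]
```

```bash
python3 - <<'E'
from fit import *
p0,R0,s=pose()
m0=r.camera_model('wrist')
# camera rigid in tool: compute from current
Rt=R0.T@m0['R'].T; tt=R0.T@(-m0['R'].T@m0['t']-p0)
for nm in ['w3','w4']:
    a=np.load(f'pics/{nm}.npz'); d=a['d']; p=a['p']
    f,cx,cy=K(m0); v,u=np.mgrid[0:384,0:512]; c=np.stack([(u-cx)/f*d,(v-cy)/f*d,d],-1)
    T=c@Rt.T+tt   # tool coords
    q=(u>122)&(u<386)&(v>214)&(v<236)&(T[...,0]>-0.02)&(T[...,0]<0.05)
    A=T[q]; print(nm,q.sum(),A.mean(0))
    w=np.ones(len(A),bool)
    for i in range(6):
        cc=A[w].mean(0); n=np.linalg.svd(A[w]-cc,full_matrices=False)[2][2]; n*=-np.sign(n[0]); w=abs((A-cc)@n)<0.002
    print('plate normal in tool',n,'tilt about y',np.degrees(np.arctan2(n[2],-n[0])),'about z',np.degrees(np.arctan2(n[1],-n[0])),w.sum(),cc)
    # edges
    B=A[w]; print('y ext',B[:,1].min()*1000,B[:,1].max()*1000,'z ext',B[:,2].min()*1000, B[:,2].max()*1000)
    # upper edge line: per column min z
    ys=[];zs=[]
    for uu in range(130,380,4):
        col=q[:,uu]&(abs((T[:,uu]-cc)@n)<0.002)
        if col.sum()>3: k=T[:,uu][col]; ys.append(k[:,1].mean()); zs.append(k[:,2].min())
    k=np.polyfit(ys,zs,1); print('upper edge z=',k, 'angle',np.degrees(np.arctan(k[0])), 'rms',np.std(np.polyval(k,ys)-zs))
    cv2.imwrite(f'pics/{nm}h.png',cv2.resize(p[205:242,110:400,::-1],None,fx=2.7,fy=2.7,interpolation=cv2.INTER_CUBIC))
E
```

```text
w3 5180 [ 0.0209  0.0004 -0.0105]
plate normal in tool [-0.9915 -0.004  -0.1297] tilt about y -7.452742611772463 about z -0.23224147590977232 4966 [ 0.0213  0.0005 -0.0105]
y ext -70.33254764915081 70.93015531342272 z ext -16.276766684440627 -3.9697338271735134
upper edge z= [-0.0019 -0.0156] angle -0.10813090893918478 rms 0.00022077821761136852
w4 5182 [ 0.0209  0.0004 -0.0105]
plate normal in tool [-0.9909 -0.0041 -0.1346] tilt about y -7.738421540279587 about z -0.23636259140173033 4970 [ 0.0213  0.0005 -0.0105]
y ext -70.30525505226477 70.91824414664923 z ext -16.095501460309414 -3.978247603419666
upper edge z= [-0.003  -0.0155] angle -0.16947283706593605 rms 0.0001818772038972374
```

View pics/w4h.png

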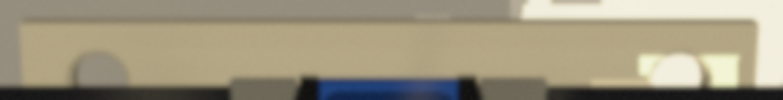

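View pics/w3h.png

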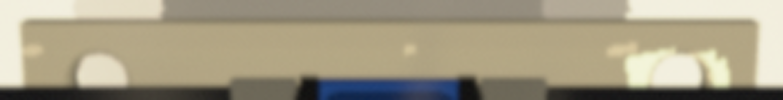

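```bash
cat > plan.py <<'E'
from fit import *
import sys,json
F=Ro.from_euler('ZYX',[3.58,-24,0],degrees=True).as_matrix(); O=np.array([.5296,-.225,.0825])
PIN=np.array([.0495,.0512,0])
zp=np.array([-.9912,-.004,-.132]); zp/=np.linalg.norm(zp); xp=np.array([.132,0,-.991]); xp-=zp*(xp@zp); xp/=np.linalg.norm(xp); yp=np.cross(zp,xp)
RP=np.stack([xp,yp,zp],1); HM=np.array([.0244,.0003,-.0036])
RT=F@RP.T
def target(off): # off in panel frame, m
    return O+F@(PIN+np.array(off))-RT@HM, RT
def report(off):
    t,R=target(off); print('target',t); dt,w=delta(t,R)
    p0,R0,s=pose(); hm=p0+R0@HM; e=F.T@(hm-O)-PIN; pr=F.T@(R0@RP)
    print('hole mid rel pins (mm, panel)',e*1000,'plate rot err deg',np.degrees(Ro.from_matrix(pr).as_rotvec()),'force',s['contact_force'],'gw',s['gripper_width'])
E
python3 - <<'E'
from plan import *
report([-.06,0,.06]); report([0,0,.0])
E
```

```text
target [ 0.4766 -0.1768  0.1519]
t 7.58 shift [6.99 0.47 0.24] turn [-0.71  5.26 -0.23]
hole mid rel pins (mm, panel) [-25.3104   9.0912 191.7636] plate rot err deg [-0.6355 24.1246 -3.2888] force [-0.2645  0.4798 -0.5198] gw 0.025505143464051607
target [ 0.5557 -0.1719  0.1215]
t 7.58 shift [ 9.01  0.25 -3.48] turn [-0.71  5.26 -0.23]
hole mid rel pins (mm, panel) [-25.3104   9.0912 191.7636] plate rot err deg [-0.6355 24.1246 -3.2888] force [-0.2645  0.4798 -0.5198] gw 0.025505143464051607
```

Call:
arm_command --plan '[{"dx": 0.2, "dy": 0.05, "dz": 0, "wx": -0.1, "wy": 0.75, "wz": -0.03}, {"dx": 0.2, "dy": 0.05, "dz": 0, "wx": -0.1, "wy": 0.75, "wz": -0.03}, {"dx": 0.2, "dy": 0.05, "dz": 0, "wx": -0.1, "wy": 0.75, "wz": -0.03}, {"dx": 0.2, "dy": 0.05, "dz": 0, "wx": -0.1, "wy": 0.75, "wz": -0.03}, {"dx": 0.2, "dy": 0.05, "dz": 0, "wx": -0.1, "wy": 0.75, "wz": -0.03}, {"dx": 0.2, "dy": 0.05, "dz": 0, "wx": -0.1, "wy": 0.75, "wz": -0.03}, {"dx": 0.2, "dy": 0.05, "dz": 0, "wx": -0.1, "wy": 0.75, "wz": -0.03}]'

```text
time_s: 8.17
tcp_pos: [0.4743, -0.169, 0.2645]
eef_rot: [-179.9, 57.5, 4.4]
contact_force: [0.4, 0.8, -1.7]
gripper_width: 0.0255
```

```bash
python3 - <<'E'
from plan import *
report([-.06,0,.06]); print(pose()[2]['joints'])
E
```

```text
target [ 0.4766 -0.1768  0.1519]
t 8.17 shift [4.79 0.4  2.95] turn [ 0.13 -0.21  0.04]
hole mid rel pins (mm, panel) [-15.5745   8.0648 163.6757] plate rot err deg [ 0.1139 -0.9446  0.6194] force [ 0.4059  0.7549 -1.6828] gw 0.02549950329241803
[  1.5651 -13.5804 -39.2782  -2.8632 -31.8361  94.6994]
```

Call:
arm_command --plan '[{"dx": 0.9, "dy": 0.1, "dz": 0.6, "wx": 0.05, "wy": -0.1, "wz": 0}, {"dx": 0.9, "dy": 0.1, "dz": 0.6, "wx": 0.05, "wy": -0.1, "wz": 0}, {"dx": 0.9, "dy": 0.1, "dz": 0.6, "wx": 0, "wy": 0, "wz": 0}, {"dx": 0.9, "dy": 0.05, "dz": 0.6, "wx": 0, "wy": 0, "wz": 0}, {"dx": 0.6, "dy": 0.05, "dz": 0.3, "wx": 0, "wy": 0, "wz": 0}]'

```text
time_s: 8.58
tcp_pos: [0.4714, -0.173, 0.1644]
eef_rot: [-179.4, 57.7, 4.8]
contact_force: [-0.6, 0.0, -1.1]
gripper_width: 0.0259
```

```bash
python3 - <<'E'
from plan import *
report([-.06,0,.06]); 
m=r.camera_model('wrist'); p,d=r.capture('wrist'); cv2.imwrite('pics/w5.png',p[:,:,::-1]); 
np.savez('pics/w5.npz',p=p,d=d,R=m['R'],t=m['t'])
E
```

```text
target [ 0.4766 -0.1768  0.1519]
t 8.58 shift [0.66 0.21 0.12] turn [ 0.1  -0.16  0.09]
hole mid rel pins (mm, panel) [-59.1921   4.2858  73.5371] plate rot err deg [ 0.3428 -0.7495  0.5024] force [-0.5961  0.049  -1.1202] gw 0.025935578906193753
```

View pics/w5.png

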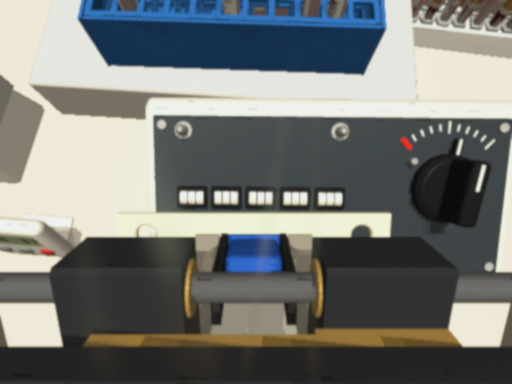

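```bash
python3 - <<'E'
from plan import *
a=np.load('pics/w5.npz'); d=a['d']; p=a['p']; m=r.camera_model('wrist'); m['R']=a['R']; m['t']=a['t']
X,g,P,c,n=panelfit(p,d,m,(150,100,512,205))
print('plane offset at O (mm)',(O-c)@n*1000)
up=np.array([0,0,1])-n*n[2]; up/=np.linalg.norm(up); lf=np.cross(n,up)
L=(X-O)@F; v,u=np.mgrid[0:384,0:512]
for name,(u0,v0) in dict(left=(182,130),right=(340,131)).items():
    q=(abs(u-u0)<11)&(abs(v-v0)<12)&(L[...,2]>0.009)&(L[...,2]<0.02)
    A=L[q]*1000; print(name,q.sum(),A.mean(0),(A.min(0)+A.max(0))/2,A.max(0)[2])
q=(u>165)&(u<400)&(v>100)&(v<150)&(abs(L[...,2])<.002)&(p.max(-1)<110); 
xs=[L[:,uu][q[:,uu]][:,0].max() for uu in range(170,400,5)]; print('top edge of dark x mm',np.median(xs)*1000, xs[0]*1000,xs[-1]*1000)
q=(v>120)&(v<200)&(u>140)&(u<200)&(abs(L[...,2])<.002)&(p.max(-1)<110); 
ys=[L[vv][q[vv]][:,1].max() for vv in range(150,190,5)]; print('left edge y',np.median(ys)*1000)
cv2.imwrite('pics/w5c.png',cv2.resize(p[105:245,150:410,::-1],None,fx=3,fy=3,interpolation=cv2.INTER_CUBIC))
E
```

```text
n [-0.4009 -0.0249  0.9158] slope 23.68220535657849 yaw 3.5481534738703195 inl 23551 27521 std 0.0007422645326904669
plane offset at O (mm) 0.0864490493925757
left 69 [ 49.1987 108.8698  11.3076] [ 49.1715 108.8901  11.4057] 13.791432951950672
right 74 [49.1855 -6.1872 11.1701] [49.1945 -6.505  11.5716] 14.032821166409672
top edge of dark x mm 59.111554358830325 59.28554018342472 59.362749306246435
left edge y 130.46634489983765
```

View pics/w5c.png

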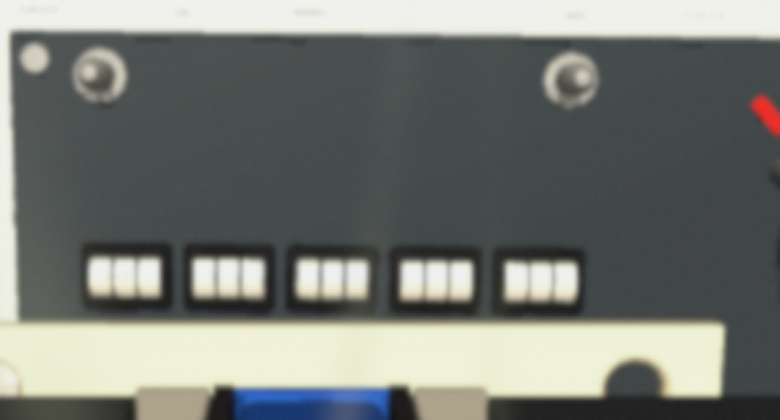

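```bash
sed -i 's/^PIN=.*/PIN=np.array([.0492,.0513,0])/' plan.py; python3 - <<'E'
from plan import *
report([0,0,.03])
E
```

```text
target [ 0.5432 -0.1725  0.1488]
t 8.63 shift [ 2.49  0.26 -2.71] turn [ 0.09 -0.12  0.1 ]
hole mid rel pins (mm, panel) [-60.4542   4.373   71.7407] plate rot err deg [ 0.3775 -0.5655  0.4783] force [-1.3641  0.2623 -4.0794] gw 0.02567147072653452
```

Call:
arm_command --plan '[{"dx": 0.4, "dy": 0.06, "dz": -0.6, "wx": 0.03, "wy": -0.04, "wz": 0.03}, {"dx": 0.5, "dy": 0.06, "dz": -0.6, "wx": 0.03, "wy": -0.04, "wz": 0.03}, {"dx": 0.5, "dy": 0.06, "dz": -0.6, "wx": 0.03, "wy": -0.04, "wz": 0.03}, {"dx": 0.5, "dy": 0.06, "dz": -0.5, "wx": 0, "wy": 0, "wz": 0}, {"dx": 0.4, "dy": 0, "dz": -0.3, "wx": 0, "wy": 0, "wz": 0}]'

```text
time_s: 9.05
tcp_pos: [0.54, -0.1693, 0.1508]
eef_rot: [-179.5, 58.5, 4.4]
contact_force: [0.5, -0.5, -1.2]
gripper_width: 0.0257
```

```bash
python3 - <<'E'
from plan import *
report([0,0,.03])
E
```

```text
target [ 0.5432 -0.1725  0.1488]
t 9.05 shift [ 0.16  0.17 -0.08] turn [0.05 0.03 0.05]
hole mid rel pins (mm, panel) [-2.0279  3.5474 33.071 ] plate rot err deg [0.1886 0.1149 0.2378] force [ 0.5279 -0.4688 -1.1614] gw 0.02569872225858829
```

Call:
arm_command --plan '[{"dx": 0.1, "dy": 0.17, "dz": -0.08, "wx": 0.05, "wy": 0, "wz": 0.05}, {"dx": 0, "dy": 0.05, "dz": -0.03, "wx": 0, "wy": 0, "wz": 0}]'

```text
time_s: 9.22
tcp_pos: [0.5448, -0.1723, 0.1501]
eef_rot: [-179.6, 58.6, 4.1]
contact_force: [-0.3, -0.5, -1.1]
gripper_width: 0.026
```

```bash
python3 - <<'E'
from plan import *
report([0,0,.03])
m=r.camera_model('wrist'); p,d=r.capture('wrist'); cv2.imwrite('pics/w6.png',p[:,:,::-1]); 
np.savez('pics/w6.npz',p=p,d=d,R=m['R'],t=m['t'])
E
```

```text
target [ 0.5432 -0.1725  0.1488]
t 9.22 shift [0.01 0.01 0.1 ] turn [0.02 0.04 0.01]
hole mid rel pins (mm, panel) [ 1.8356  0.1512 30.4882] plate rot err deg [0.0342 0.1617 0.0793] force [-0.3393 -0.5243 -1.1166] gw 0.025996893376100127
```

View pics/w6.png

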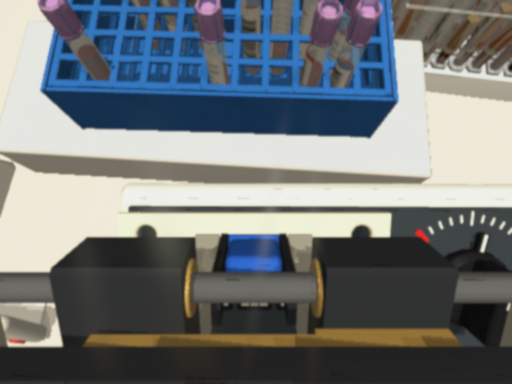

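Call:
arm_command --plan '[{"dx": 0.35, "dy": 0, "dz": 0.13, "wx": 0, "wy": 0.04, "wz": 0}, {"dx": 0.3, "dy": 0, "dz": 0.05, "wx": 0, "wy": 0, "wz": 0}]'

```text
time_s: 9.43
tcp_pos: [0.548, -0.1721, 0.1383]
eef_rot: [-179.6, 58.2, 4.1]
contact_force: [0.5, -0.3, -2.0]
gripper_width: 0.0256
```

```bash
python3 - <<'E'
from plan import *
report([0,0,.0])
E
```

```text
target [ 0.5554 -0.1718  0.1214]
t 9.43 shift [0.91 0.01 0.13] turn [ 0.02 -0.04  0.01]
hole mid rel pins (mm, panel) [ 0.1966  0.2109 18.5093] plate rot err deg [ 0.0355 -0.2033  0.0905] force [ 0.5261 -0.3121 -1.9813] gw 0.025627189859688572
```

Call:
arm_command --plan '[{"dx": 0.25, "dy": 0, "dz": 0.04, "wx": 0, "wy": 0, "wz": 0}, {"dx": 0.25, "dy": 0, "dz": 0.04, "wx": 0, "wy": 0, "wz": 0}]'

```text
time_s: 9.6
tcp_pos: [0.5512, -0.1719, 0.1281]
eef_rot: [-179.6, 58.2, 4.1]
contact_force: [-0.0, 0.3, -1.3]
gripper_width: 0.0258
```

```bash
python3 - <<'E'
from plan import *
report([0,0,.0])
E
```

```text
target [ 0.5554 -0.1718  0.1214]
t 9.6 shift [ 0.39  0.01 -0.  ] turn [ 0.01 -0.05  0.01]
hole mid rel pins (mm, panel) [-1.0272  0.1816  7.7975] plate rot err deg [ 0.0324 -0.2157  0.0558] force [-0.0014  0.3209 -1.3168] gw 0.025817975116705527
```

Call:
arm_command --plan '[{"dx": 0.2, "dy": 0, "dz": -0.02, "wx": 0, "wy": -0.05, "wz": 0}, {"dx": 0.15, "dy": 0, "dz": 0, "wx": 0, "wy": 0, "wz": 0}, {"dx": 0.05, "dy": 0, "dz": 0, "wx": 0, "wy": 0, "wz": 0}]'

```text
time_s: 9.85
tcp_pos: [0.5551, -0.1717, 0.1205]
eef_rot: [-179.6, 58.5, 4.1]
contact_force: [-27.4, 7.6, 35.7]
gripper_width: 0.0259
```

```bash
python3 - <<'E'
from plan import *
report([0,0,.0])
m=r.camera_model('wrist'); p,d=r.capture('wrist'); cv2.imwrite('pics/w7.png',p[:,:,::-1]); 
np.savez('pics/w7.npz',p=p,d=d,R=m['R'],t=m['t'])
cv2.imwrite('pics/w7c.png',cv2.resize(p[180:300,100:420,::-1],None,fx=2.5,fy=2.5,interpolation=cv2.INTER_CUBIC))
E
```

```text
target [ 0.5554 -0.1718  0.1214]
t 9.85 shift [-0.03  0.   -0.04] turn [0.01 0.02 0.01]
hole mid rel pins (mm, panel) [-0.7459  0.1138 -0.7439] plate rot err deg [0.0396 0.104  0.0368] force [-27.377    7.5642  35.7333] gw 0.0259035187445795
```

View pics/w7c.png

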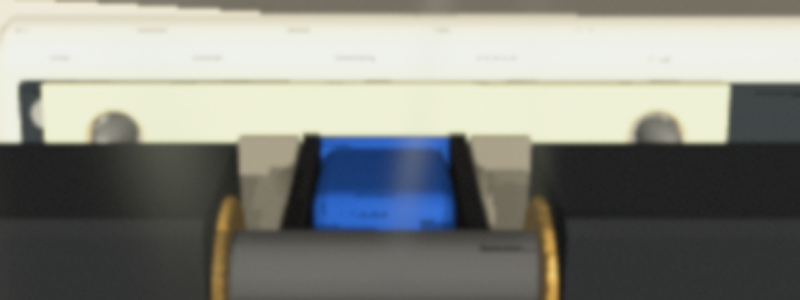

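Call:
arm_command --plan '[{"dx": -0.06, "dy": 0, "dz": 0, "wx": 0, "wy": 0, "wz": 0}, {"dx": -0.03, "dy": 0, "dz": 0, "wx": 0, "wy": 0, "wz": 0}]'

```text
time_s: 10.07
tcp_pos: [0.5541, -0.1718, 0.1223]
eef_rot: [-179.6, 58.5, 4.1]
contact_force: [0.5, -0.7, -0.5]
gripper_width: 0.0259
```

Call:
arm_command --plan '[{"dx": 0, "dy": 0, "dz": 0, "wx": 0, "wy": 0, "wz": 0}, {"dx": 0, "dy": 0, "dz": 0, "wx": 0, "wy": 0, "wz": 0}, {"dx": 0, "dy": 0, "dz": 0, "wx": 0, "wy": 0, "wz": 0}, {"dx": 0, "dy": 0, "dz": 0, "wx": 0, "wy": 0, "wz": 0}, {"dx": 0, "dy": 0, "dz": 0, "wx": 0, "wy": 0, "wz": 0}]' --fingers -0.2

```text
time_s: 10.48
tcp_pos: [0.5554, -0.1719, 0.1226]
eef_rot: [-179.6, 58.4, 4.1]
contact_force: [-0.3, 0.7, 0.7]
gripper_width: 0.0509
```

```bash
python3 - <<'E'
from plan import *
report([0,0,.0])
E
```

```text
target [ 0.5554 -0.1718  0.1214]
t 10.48 shift [ 0.05 -0.01  0.03] turn [ 0.01 -0.    0.  ]
hole mid rel pins (mm, panel) [ 0.4155 -0.1338  1.1303] plate rot err deg [ 0.0168 -0.013   0.0461] force [-0.3371  0.7099  0.6731] gw 0.050912702530301474
```

Released. Next I retract along the tool axis and look.

Call:
arm_command --plan '[{"dx": -0.4, "dy": 0, "dz": 0, "wx": 0, "wy": 0, "wz": 0}, {"dx": -0.8, "dy": 0, "dz": 0, "wx": 0, "wy": 0, "wz": 0}, {"dx": -0.9, "dy": 0, "dz": 0, "wx": 0, "wy": 0, "wz": 0}, {"dx": -0.9, "dy": 0, "dz": 0, "wx": 0, "wy": 0, "wz": 0}, {"dx": -0.9, "dy": 0, "dz": 0, "wx": 0, "wy": 0, "wz": 0}, {"dx": -0.9, "dy": 0.4, "dz": 0, "wx": 0, "wy": 0, "wz": 0}, {"dx": -0.9, "dy": 0.8, "dz": 0.3, "wx": 0, "wy": 0, "wz": 0}, {"dx": -0.5, "dy": 0.9, "dz": 0.4, "wx": 0, "wy": 0, "wz": 0}]' --fingers -0.2

```text
time_s: 11.15
tcp_pos: [0.4765, -0.2179, 0.2254]
eef_rot: [-179.8, 58.7, 4.2]
contact_force: [0.3, -0.9, -0.5]
gripper_width: 0.0526
```

```bash
python3 - <<'E'
from plan import *
print(pose()[0])
m=r.camera_model('wrist'); p,d=r.capture('wrist'); cv2.imwrite('pics/w8.png',p[:,:,::-1]); 
np.savez('pics/w8.npz',p=p,d=d,R=m['R'],t=m['t'])
E
```

```text
[ 0.4765 -0.2179  0.2254]
```

View pics/w8.png

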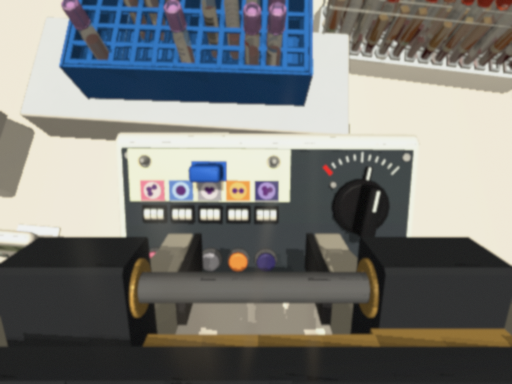

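```bash
python3 - <<'E'
from plan import *
for nm in ['top0','side0']:
    a=np.load(f'pics/{nm}.npz'); d=a['d']; m=r.camera_model(nm[:-1]); X=cloud(m,d); L=(X-O)@F
    q=(d>0)&(X[...,2]>0.11)&(X[...,1]<-0.36)&(X[...,0]>0.35)&(X[...,0]<0.75)
    A=X[q]
    for x0 in np.arange(.35,.75,.05):
        k=(A[:,0]>x0)&(A[:,0]<x0+.05)
        if k.sum()>5: print(nm,'x',round(x0,2),'n',k.sum(),'ymax',np.percentile(A[k][:,1],99),'zmax',np.percentile(A[k][:,2],99))
a=np.load('pics/w8.npz'); d=a['d']; p=a['p']; m=r.camera_model('wrist'); m['R']=a['R']; m['t']=a['t']
L=(cloud(m,d)-O)@F; v,u=np.mgrid[0:384,0:512]
q=(L[...,2]>0.030)&(L[...,2]<.045)&(abs(L[...,0]-.008)<.04)&(abs(L[...,1]+.086)<.04)&(v<236); A=L[q]*1000; print('bar',q.sum(),A.mean(0),cv2.minAreaRect(A[:,:2].astype(np.float32)))
q=(u>132)&(u<288)&(v>152)&(v<172)&((u<185)|(u>230)); q&=L[...,2]<.0065; A=L[q]*1000; print('plate z',np.median(A[:,2]),np.polyfit(A[:,1],A[:,2],1),np.polyfit(A[:,0],A[:,2],1))
cv2.imwrite('pics/w8c.png',cv2.resize(p[130:235,110:420,::-1],None,fx=2.5,fy=2.5,interpolation=cv2.INTER_CUBIC))
E
```

```text
top0 x 0.35 n 2487 ymax -0.507597629736083 zmax 0.2227183879000404
top0 x 0.4 n 1566 ymax -0.5045652434419071 zmax 0.2247068395265294
top0 x 0.45 n 1441 ymax -0.5070948772547277 zmax 0.22432840224675749
top0 x 0.5 n 1303 ymax -0.5093667760800014 zmax 0.22450755145521908
top0 x 0.55 n 1226 ymax -0.5119289985450075 zmax 0.22401327523353015
top0 x 0.6 n 1114 ymax -0.5142706292599827 zmax 0.22445712613515878
top0 x 0.65 n 891 ymax -0.5171439135782423 zmax 0.22379251277300657
top0 x 0.7 n 508 ymax -0.4049194801610259 zmax 0.27068561937334756
side0 x 0.35 n 1382 ymax -0.5279375059689624 zmax 0.22068857670373546
side0 x 0.4 n 2363 ymax -0.5230176930818441 zmax 0.2209410485221349
side0 x 0.45 n 2370 ymax -0.5265213163041599 zmax 0.22098445172921385
side0 x 0.5 n 2388 ymax -0.5289524783776334 zmax 0.22107745909752335
side0 x 0.55 n 2415 ymax -0.5313547156763486 zmax 0.22105657625638042
side0 x 0.6 n 2417 ymax -0.5338586717519529 zmax 0.22108015680369122
side0 x 0.65 n 2048 ymax -0.538033360794094 zmax 0.22099650742342083
side0 x 0.7 n 2281 ymax -0.39350747881536485 zmax 0.2879789181090263
bar 858 [ 10.3432 -85.3772  36.7907] ((9.001457214355469, -86.31824493408203), (13.239209175109863, 42.5233268737793), 80.95771026611328)
plate z 3.6596996939211537 [0.0007 3.5322] [0.0132 2.9398]
```

View pics/w8c.png

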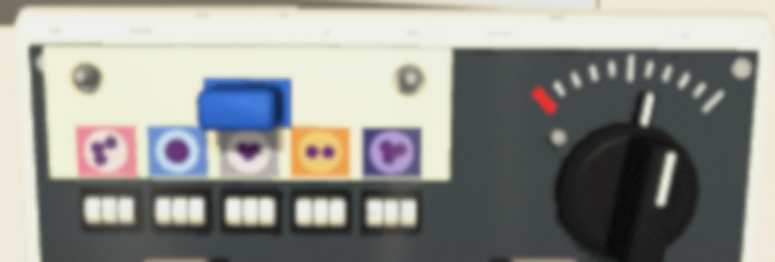

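```bash
cat > dial.py <<'E'
from plan import *
AX=np.array([.0085,-.0862,0])
def dt_(th,h,rep=True):
    Fd=F@Ro.from_euler('z',th,degrees=True).as_matrix()
    R=np.stack([-Fd[:,2],-Fd[:,1],-Fd[:,0]],1); t=O+F@(AX+np.array([0,0,h]))
    print('target',t); delta(t,R); p0,R0,s=pose(); e=F.T@(p0-O)-AX; 
    b=F.T@(-R0[:,2]); print('tcp rel axis mm',e*1000,'tool angle',np.degrees(np.arctan2(b[1],b[0])),'lean err deg',np.degrees(np.arccos(min(1,-(F[:,2]@R0[:,0])))),'F',s['contact_force'],'gw',s['gripper_width'],'j',s['joints'])
E
python3 - <<'E'
from dial import *
dt_(-9,.085)
E
```

```text
target [ 0.5082 -0.3127  0.1636]
t 11.2 shift [3.33 4.73 0.53] turn [ 2.04 -1.6   0.18]
tcp rel axis mm [  1.3483  94.4544 152.843 ] tool angle 0.35895178346480194 lean err deg 7.381189276740601 F [ 0.4658 -3.2754  1.6371] gw 0.05278343862011822 j [ -8.8433  -6.7212 -34.953  -12.8098 -31.6818 111.9639]
```

Call:
arm_command --plan '[{"dx": 0.3, "dy": 0.9, "dz": 0.1, "wx": 0.4, "wy": -0.3, "wz": 0.03}, {"dx": 0.4, "dy": 0.9, "dz": 0.1, "wx": 0.4, "wy": -0.3, "wz": 0.03}, {"dx": 0.5, "dy": 0.9, "dz": 0.1, "wx": 0.4, "wy": -0.3, "wz": 0.03}, {"dx": 0.5, "dy": 0.9, "dz": 0.1, "wx": 0.4, "wy": -0.3, "wz": 0.03}, {"dx": 0.6, "dy": 0.8, "dz": 0.1, "wx": 0.3, "wy": -0.3, "wz": 0.03}]' --fingers -0.2

```text
time_s: 11.62
tcp_pos: [0.4883, -0.3109, 0.1864]
eef_rot: [-171.7, 65.0, 3.1]
contact_force: [1.0, 0.0, -0.2]
gripper_width: 0.0527
```

```bash
python3 - <<'E'
from dial import *
dt_(-9,.085)
E
```

```text
target [ 0.5082 -0.3127  0.1636]
t 11.62 shift [ 1.45  0.08 -0.43] turn [ 0.07 -0.23 -0.01]
tcp rel axis mm [ -8.7951   3.0161 113.83  ] tool angle -8.671506537885294 lean err deg 1.0363300591464073 F [ 0.9816  0.017  -0.1655] gw 0.05269789077499165 j [-20.2411   4.7244 -25.5655 -15.9683 -37.6039 115.8956]
```

Call:
arm_command --plan '[{"dx": 0, "dy": 0, "dz": 0, "wx": 1, "wy": 0, "wz": 0}, {"dx": 0, "dy": 0, "dz": 0, "wx": 1, "wy": 0, "wz": 0}, {"dx": 0, "dy": 0, "dz": 0, "wx": 1, "wy": 0, "wz": 0}, {"dx": 0, "dy": 0, "dz": 0, "wx": 1, "wy": 0, "wz": 0}, {"dx": 0, "dy": 0, "dz": 0, "wx": 1, "wy": 0, "wz": 0}, {"dx": 0, "dy": 0, "dz": 0, "wx": 1, "wy": 0, "wz": 0}, {"dx": 0, "dy": 0, "dz": 0, "wx": 1, "wy": 0, "wz": 0}, {"dx": 0, "dy": 0, "dz": 0, "wx": 1, "wy": 0, "wz": 0}, {"dx": 0, "dy": 0, "dz": 0, "wx": 1, "wy": 0, "wz": 0}, {"dx": 0, "dy": 0, "dz": 0, "wx": 1, "wy": 0, "wz": 0}, {"dx": 0, "dy": 0, "dz": 0, "wx": 1, "wy": 0, "wz": 0}, {"dx": 0, "dy": 0, "dz": 0, "wx": 1, "wy": 0, "wz": 0}, {"dx": 0, "dy": 0, "dz": 0, "wx": 1, "wy": 0, "wz": 0}, {"dx": 0, "dy": 0, "dz": 0, "wx": 1, "wy": 0, "wz": 0}, {"dx": 0, "dy": 0, "dz": 0, "wx": 1, "wy": 0, "wz": 0}, {"dx": 0, "dy": 0, "dz": 0, "wx": 1, "wy": 0, "wz": 0}, {"dx": 0, "dy": 0, "dz": 0, "wx": 1, "wy": 0, "wz": 0}, {"dx": 0, "dy": 0, "dz": 0, "wx": 1, "wy": 0, "wz": 0}, {"dx": 0, "dy": 0, "dz": 0, "wx": 1, "wy": 0, "wz": 0}, {"dx": 0, "dy": 0, "dz": 0, "wx": 1, "wy": 0, "wz": 0}]'

```text
time_s: 13.28
tcp_pos: [0.4806, -0.3148, 0.1889]
eef_rot: [-75.7, 65.6, 2.5]
contact_force: [-0.4, 0.1, 1.0]
gripper_width: 0.0526
```

```bash
python3 - <<'E'
from dial import *
dt_(170.96,.085)
E
```

```text
target [ 0.5082 -0.3127  0.1636]
t 13.28 shift [ 1.73 -0.7   0.23] turn [18.27  0.03  0.15]
tcp rel axis mm [-15.0357  -0.4055 119.3908] tool angle -105.31251835045207 lean err deg 0.6251075293444773 F [-0.437   0.087   1.0174] gw 0.05260551611976905 j [-20.6176   4.2778 -25.7657 -15.2104 -38.2607  18.9632]
```

Call:
arm_command --plan '[{"dx": 0, "dy": 0, "dz": 0, "wx": 1, "wy": 0, "wz": 0}, {"dx": 0, "dy": 0, "dz": 0, "wx": 1, "wy": 0, "wz": 0}, {"dx": 0, "dy": 0, "dz": 0, "wx": 1, "wy": 0, "wz": 0}, {"dx": 0, "dy": 0, "dz": 0, "wx": 1, "wy": 0, "wz": 0}, {"dx": 0, "dy": 0, "dz": 0, "wx": 1, "wy": 0, "wz": 0}, {"dx": 0, "dy": 0, "dz": 0, "wx": 1, "wy": 0, "wz": 0}, {"dx": 0, "dy": 0, "dz": 0, "wx": 1, "wy": 0, "wz": 0}, {"dx": 0, "dy": 0, "dz": 0, "wx": 1, "wy": 0, "wz": 0}, {"dx": 0, "dy": 0, "dz": 0, "wx": 1, "wy": 0, "wz": 0}, {"dx": 0, "dy": 0, "dz": 0, "wx": 1, "wy": 0, "wz": 0}, {"dx": 0, "dy": 0, "dz": 0, "wx": 1, "wy": 0, "wz": 0}, {"dx": 0, "dy": 0, "dz": 0, "wx": 1, "wy": 0, "wz": 0}, {"dx": 0, "dy": 0, "dz": 0, "wx": 1, "wy": 0, "wz": 0}, {"dx": 0, "dy": 0, "dz": 0, "wx": 1, "wy": 0, "wz": 0}, {"dx": 0, "dy": 0, "dz": 0, "wx": 1, "wy": 0, "wz": 0}, {"dx": 0.2, "dy": 0, "dz": 0, "wx": 0.7, "wy": 0, "wz": 0}]'

```text
time_s: 14.62
tcp_pos: [0.4761, -0.3147, 0.1923]
eef_rot: [-0.4, 65.6, 1.8]
contact_force: [0.6, -0.4, 1.4]
gripper_width: 0.0527
```

```bash
python3 - <<'E'
from dial import *
dt_(170.96,.085)
E
```

```text
target [ 0.5082 -0.3127  0.1636]
t 14.62 shift [1.97 0.04 0.87] turn [1.71 0.11 0.15]
tcp rel axis mm [-17.708   -0.0084 124.2742] tool angle 178.7872703165378 lean err deg 0.8510683551139114 F [ 0.62  -0.369  1.38 ] gw 0.05271547350212043 j [-20.53     3.6003 -26.2208 -14.7102 -38.297  -57.4483]
```

Call:
arm_command --plan '[{"dx": 0.4, "dy": 0, "dz": 0.4, "wx": 0.6, "wy": 0.05, "wz": 0.07}, {"dx": 0.5, "dy": 0, "dz": 0.35, "wx": 0.6, "wy": 0.05, "wz": 0.07}, {"dx": 0.5, "dy": 0, "dz": 0.2, "wx": 0.5, "wy": 0, "wz": 0}, {"dx": 0.3, "dy": 0, "dz": 0.1, "wx": 0, "wy": 0, "wz": 0}]'

```text
time_s: 14.95
tcp_pos: [0.5087, -0.3146, 0.1721]
eef_rot: [9.3, 65.9, 3.2]
contact_force: [-1.7, -0.7, -0.5]
gripper_width: 0.0526
```

```bash
python3 - <<'E'
from dial import *
dt_(170.96,.085)
m=r.camera_model('wrist'); p,d=r.capture('wrist'); cv2.imwrite('pics/w9.png',p[:,:,::-1]); 
E
```

```text
target [ 0.5082 -0.3127  0.1636]
t 14.95 shift [ 0.38  0.06 -0.2 ] turn [-0.13  0.03  0.03]
tcp rel axis mm [ 3.7235 -1.8707 92.6071] tool angle 170.35005025050367 lean err deg 0.20742293051468008 F [-1.7302 -0.6569 -0.5391] gw 0.05261307824693715 j [-19.4542   7.5619 -24.3612 -15.316  -36.5971 -66.0517]
```

View pics/w9.png

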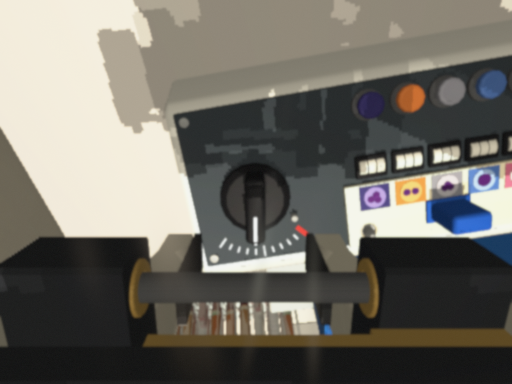

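Call:
arm_command --plan '[{"dx": 0.5, "dy": 0.06, "dz": -0.15, "wx": -0.1, "wy": 0, "wz": 0}, {"dx": 0.7, "dy": 0.03, "dz": -0.05, "wx": 0, "wy": 0, "wz": 0}, {"dx": 0.7, "dy": 0, "dz": 0, "wx": 0, "wy": 0, "wz": 0}, {"dx": 0.5, "dy": 0, "dz": 0, "wx": 0, "wy": 0, "wz": 0}]'

```text
time_s: 15.33
tcp_pos: [0.5247, -0.3112, 0.1262]
eef_rot: [8.0, 65.7, 3.0]
contact_force: [0.6, 0.7, -0.2]
gripper_width: 0.0527
```

```bash
python3 - <<'E'
from dial import *
dt_(170.96,.025)
E
```

```text
target [ 0.5326 -0.3112  0.1088]
t 15.33 shift [ 0.95 -0.02  0.  ] turn [0.09 0.07 0.05]
tcp rel axis mm [-0.1072  0.517  44.0859] tool angle 171.39568007454022 lean err deg 0.3774966818827908 F [ 0.6055  0.7229 -0.2309] gw 0.05267017988249939 j [-18.5563  11.7608 -25.7482 -17.0931 -30.8543 -63.484 ]
```

Call:
arm_command --plan '[{"dx": 0.45, "dy": -0.02, "dz": 0, "wx": 0.08, "wy": 0.05, "wz": 0.05}, {"dx": 0.35, "dy": 0, "dz": 0, "wx": 0, "wy": 0, "wz": 0}, {"dx": 0.1, "dy": 0, "dz": 0, "wx": 0, "wy": 0, "wz": 0}]'

```text
time_s: 15.58
tcp_pos: [0.5314, -0.3105, 0.1062]
eef_rot: [9.1, 66.1, 3.8]
contact_force: [0.2, 0.3, 0.2]
gripper_width: 0.0527
```

```bash
python3 - <<'E'
from dial import *
dt_(170.96,.025)
E
```

```text
target [ 0.5326 -0.3112  0.1088]
t 15.58 shift [-0.09 -0.02  0.11] turn [ 0.03 -0.02 -0.02]
tcp rel axis mm [-2.0563  0.7859 23.1271] tool angle 171.0952547677352 lean err deg 0.1360350007941733 F [0.1542 0.2823 0.1581] gw 0.052658099582160764 j [-18.5142  13.949  -25.4962 -18.222  -29.5074 -62.5513]
```

Call:
arm_command --plan '[{"dx": -0.1, "dy": -0.03, "dz": 0.1, "wx": 0, "wy": 0, "wz": 0}, {"dx": 0, "dy": 0, "dz": 0, "wx": 0, "wy": 0, "wz": 0}, {"dx": 0, "dy": 0, "dz": 0, "wx": 0, "wy": 0, "wz": 0}, {"dx": 0, "dy": 0, "dz": 0, "wx": 0, "wy": 0, "wz": 0}, {"dx": 0, "dy": 0, "dz": 0, "wx": 0, "wy": 0, "wz": 0}, {"dx": 0, "dy": 0, "dz": 0, "wx": 0, "wy": 0, "wz": 0}, {"dx": 0, "dy": 0, "dz": 0, "wx": 0, "wy": 0, "wz": 0}, {"dx": 0, "dy": 0, "dz": 0, "wx": 0, "wy": 0, "wz": 0}]' --fingers 1 --force 25

```text
time_s: 16.25
tcp_pos: [0.5328, -0.3118, 0.1107]
eef_rot: [8.9, 66.0, 3.7]
contact_force: [2.2, -0.7, -5.4]
gripper_width: 0.0125
```

```bash
python3 - <<'E'
from dial import *
dt_(170.96,.025)
E
```

```text
target [ 0.5326 -0.3112  0.1088]
t 16.25 shift [ 0.08  0.02 -0.05] turn [ 0.04  0.   -0.01]
tcp rel axis mm [ 0.9792 -0.6598 26.6764] tool angle 171.15293117894234 lean err deg 0.04795379846449024 F [ 2.1829 -0.6836 -5.4239] gw 0.012526247756192628 j [-18.5817  13.7115 -25.1865 -18.0154 -29.9179 -62.6957]
```

Call:
arm_command --plan '[{"dx": 0, "dy": 0, "dz": 0, "wx": -0.6, "wy": 0, "wz": 0}, {"dx": 0, "dy": 0, "dz": 0, "wx": -0.8, "wy": 0, "wz": 0}, {"dx": 0, "dy": 0, "dz": 0, "wx": -0.8, "wy": 0, "wz": 0}, {"dx": 0, "dy": 0, "dz": 0, "wx": -0.8, "wy": 0, "wz": 0}, {"dx": 0, "dy": 0, "dz": 0, "wx": -0.8, "wy": 0, "wz": 0}, {"dx": 0, "dy": 0, "dz": 0, "wx": -0.8, "wy": 0, "wz": 0}]'

```text
time_s: 16.75
tcp_pos: [0.5328, -0.3114, 0.1107]
eef_rot: [-12.8, 66.0, 3.7]
contact_force: [1.0, 0.3, -1.1]
gripper_width: 0.0124
```

```bash
python3 - <<'E'
from dial import *
dt_(223,.025); print(pose()[2]['moment'])
E
```

```text
target [ 0.5326 -0.3112  0.1088]
t 16.75 shift [ 0.08  0.02 -0.04] turn [-6.55  0.01 -0.01]
tcp rel axis mm [ 0.9361 -0.1972 26.6409] tool angle -167.01452304563924 lean err deg 0.07955762887905284 F [ 0.9933  0.3096 -1.1323] gw 0.012435284166565976 j [-18.5606  13.6934 -25.2077 -18.0671 -29.9097 -40.8371]
[ 0.0506  1.1802 -0.0087]
```

Call:
arm_command --plan '[{"dx": 0, "dy": 0, "dz": 0, "wx": -0.85, "wy": 0, "wz": 0}, {"dx": 0, "dy": 0, "dz": 0, "wx": -0.85, "wy": 0, "wz": 0}, {"dx": 0, "dy": 0, "dz": 0, "wx": -0.85, "wy": 0, "wz": 0}, {"dx": 0, "dy": 0, "dz": 0, "wx": -0.85, "wy": 0, "wz": 0}, {"dx": 0, "dy": 0, "dz": 0, "wx": -0.85, "wy": 0, "wz": 0}, {"dx": 0, "dy": 0, "dz": 0, "wx": -0.85, "wy": 0, "wz": 0}, {"dx": 0, "dy": 0, "dz": 0, "wx": -0.6, "wy": 0, "wz": 0}]'

```text
time_s: 17.33
tcp_pos: [0.5325, -0.3108, 0.1106]
eef_rot: [-40.2, 66.0, 3.8]
contact_force: [0.5, 0.0, -1.2]
gripper_width: 0.0126
```

```bash
python3 - <<'E'
from dial import *
dt_(223,.025); print(pose()[2]['moment'])
E
```

```text
target [ 0.5326 -0.3112  0.1088]
t 17.33 shift [ 0.08  0.01 -0.04] turn [-0.55  0.02 -0.01]
tcp rel axis mm [ 0.6517  0.3746 26.6435] tool angle -139.53012004103317 lean err deg 0.11197957250657968 F [ 0.4686  0.0103 -1.1876] gw 0.012564130936072735 j [-18.5394  13.6681 -25.2415 -18.1121 -29.9239 -13.3318]
[-0.0525  1.2142 -0.0977]
```

Call:
arm_command --plan '[{"dx": 0, "dy": 0, "dz": 0, "wx": -0.4, "wy": 0, "wz": 0}, {"dx": 0, "dy": 0, "dz": 0, "wx": -0.4, "wy": 0, "wz": 0}, {"dx": 0, "dy": 0, "dz": 0, "wx": -0.4, "wy": 0, "wz": 0}]'

```text
time_s: 17.58
tcp_pos: [0.5324, -0.3108, 0.1105]
eef_rot: [-46.0, 65.9, 3.8]
contact_force: [0.8, -1.2, -1.1]
gripper_width: 0.0133
```

```bash
python3 - <<'E'
from dial import *
dt_(223,.025); p,R,s=pose(); print(s['moment'],R.T@s['moment'])
E
```

```text
target [ 0.5326 -0.3112  0.1088]
t 17.58 shift [ 0.08  0.01 -0.03] turn [ 0.71  0.03 -0.01]
tcp rel axis mm [ 0.5737  0.4142 26.6602] tool angle -133.76659300333955 lean err deg 0.1213590852691494 F [ 0.8211 -1.2225 -1.1362] gw 0.013288767647300801 j [-18.5496  13.6593 -25.2518 -18.1471 -29.9083  -7.5283]
[-0.4818  1.6545 -0.9043] [0.675  1.6773 0.7199]
```

Call:
arm_command --plan '[{"dx": 0, "dy": 0, "dz": 0, "wx": 0, "wy": 0, "wz": 0}, {"dx": 0, "dy": 0, "dz": 0, "wx": 0, "wy": 0, "wz": 0}, {"dx": 0, "dy": 0, "dz": 0, "wx": 0, "wy": 0, "wz": 0}, {"dx": 0, "dy": 0, "dz": 0, "wx": 0, "wy": 0, "wz": 0}, {"dx": 0, "dy": 0, "dz": 0, "wx": 0, "wy": 0, "wz": 0}, {"dx": 0, "dy": 0, "dz": 0, "wx": 0, "wy": 0, "wz": 0}]' --fingers -0.2

```text
time_s: 18.08
tcp_pos: [0.5324, -0.3109, 0.1109]
eef_rot: [-45.9, 65.9, 3.8]
contact_force: [-0.8, -0.3, 0.5]
gripper_width: 0.0476
```

Call:
arm_command --plan '[{"dx": -0.5, "dy": 0, "dz": 0, "wx": 0, "wy": 0, "wz": 0}, {"dx": -0.9, "dy": 0, "dz": 0, "wx": 0, "wy": 0, "wz": 0}, {"dx": -0.9, "dy": 0, "dz": 0, "wx": 0, "wy": 0, "wz": 0}, {"dx": -0.9, "dy": 0, "dz": 0, "wx": 0, "wy": 0, "wz": 0}, {"dx": -0.9, "dy": 0, "dz": 0, "wx": 0, "wy": 0, "wz": 0}, {"dx": -0.9, "dy": 0, "dz": 0, "wx": 0, "wy": 0, "wz": 0}, {"dx": -0.9, "dy": 0, "dz": 0, "wx": 0, "wy": 0, "wz": 0}, {"dx": -0.9, "dy": 0, "dz": 0, "wx": 0, "wy": 0, "wz": 0}]'

```text
time_s: 18.75
tcp_pos: [0.4716, -0.3139, 0.2399]
eef_rot: [-45.6, 66.3, 4.1]
contact_force: [0.6, -1.0, -0.3]
gripper_width: 0.0523
```

```bash
python3 - <<'E'
from dial import *
dt_(223,.2)
m=r.camera_model('wrist'); p,d=r.capture('wrist'); cv2.imwrite('pics/w10.png',p[:,:,::-1]); 
L=(cloud(m,d)-O)@F; v,u=np.mgrid[0:384,0:512]
q=(L[...,2]>0.030)&(L[...,2]<.045)&(abs(L[...,0]-.008)<.04)&(abs(L[...,1]+.086)<.04)&(v<236); A=L[q]*1000; print('bar',q.sum(),A.mean(0),cv2.minAreaRect(A[:,:2].astype(np.float32)))
E
```

```text
target [ 0.4615 -0.3156  0.2687]
t 18.75 shift [-1.52 -0.12  0.04] turn [ 0.66 -0.02 -0.09]
tcp rel axis mm [ -2.4101   1.1194 169.5557] tool angle -133.96421195354606 lean err deg 0.40413411885884587 F [ 0.5651 -0.9896 -0.2764] gw 0.05233419008619567 j [-21.0135   1.0643 -22.1181 -13.6857 -46.0089 -11.6049]
bar 736 [  7.1063 -87.4922  37.2277] ((7.931800842285156, -86.71095275878906), (43.34393310546875, 12.945809364318848), 43.06700897216797)
```

View pics/w10.png

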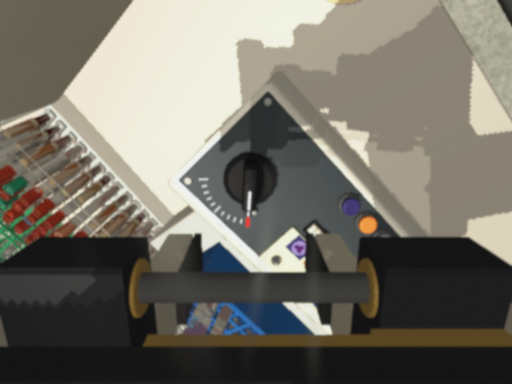

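```bash
python3 - <<'E'
from dial import *
ims=[]
for cam,(x0,y0,x1,y1) in dict(top=(290,170,400,250),side=(235,205,335,300)).items():
    m=r.camera_model(cam); p,d=r.capture(cam); ims.append(cv2.resize(p[y0:y1,x0:x1,::-1],(400,320),interpolation=cv2.INTER_CUBIC))
    L=(cloud(m,d)-O)@F
    c=p.astype(int); cream=(c.min(-1)>120)
    q=(abs(L[...,0]-.048)<.008)&(abs(L[...,1]-.0513)<.05)&(abs(L[...,2])<.02)
    A=L[q]*1000
    if len(A): print(cam,len(A),'plate strip z median',np.median(A[:,2]))
    for h in ['hole_left','hole_right','pin_left','pin_right']:
        for o in r.spot_point(cam,h)[:2]:
            u,v=o['centre']; print(cam,h,round(o['score'],2),((bp(m,u,v,d[int(v),int(u)])-O)@F-PIN)*1000)
cv2.imwrite('pics/fin.png',np.hstack(ims))
E
```

```text
top 85 plate strip z median 3.0500334319907023
top hole_left 0.9 [-36.609   36.2118 667.5252]
top hole_left 0.63 [-130.2534  819.8752  -50.5504]
top hole_right 0.81 [  1.3973 -63.3112   6.8435]
top hole_right 0.67 [-52.5586 732.7335 -74.7254]
top pin_left 0.75 [-38.0891  39.3497 667.0978]
top pin_left 0.63 [-35.9233  36.2157 667.54  ]
top pin_right 0.67 [  5.2159 -38.9697   8.1762]
side 106 plate strip z median 4.937907934939574
side hole_left 0.58 [ 1.9802 52.5188  3.2047]
side hole_right 0.97 [  2.4216 -57.4401   8.0428]
side hole_right 0.57 [-33.173  740.1561 -96.764 ]
side pin_left 0.86 [  -4.8435  233.6796 -111.7803]
side pin_right 0.62 [  0.0682 -61.2254  12.4649]
```

View pics/fin.png

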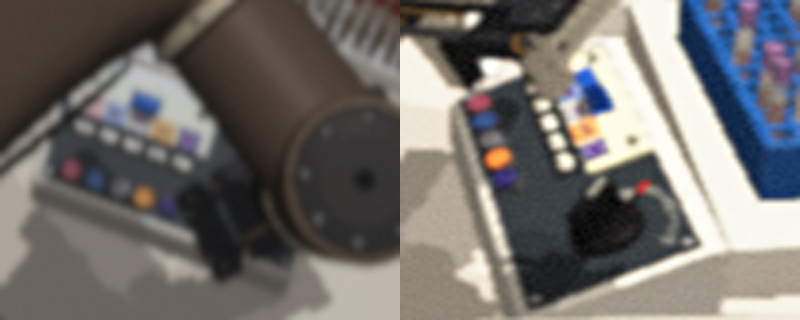

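```bash
python3 - <<'E'
from plant import r
print(r.close_job())
E
```

```text
the job is handed in; nothing more can be done
None
```

I hung the cream legend plate on both pins, with the cell pictures on the side of the keys. I then turned the total dial anticlockwise to its zero stop, and handed the job in at about 19 s of the 51 s.

**Plate:** After release, the wrist picture showed a pin standing through each hole. The plate's face measured 3.7 mm off the panel (the plate is 4 mm thick), with about 0.013 rad of tilt. At placing, the hole midpoint was within 1 mm of the pins' midpoint by the arm's pose. In the final fixed-camera pictures, the side view still shows it in place and flat. The top view was partly hidden by the arm, so the network's hole and pin points there were partly wrong and I did not use them.

**Dial:** The bar turned back until it met the stop. It then measured 43.07° left of straight up the slope, against 43° for zero, so the dial is about 0 rad from home. The white pointer is at the red mark.

**Forces and contact:** The plate touched the panel with about 45 N at the wrist at the end of the insertion. I backed off to about zero before releasing. The gripper stayed clear of the keys and the objects on the bench as far as I could see, and it was open and about 170 mm off the panel when I handed in. I made no separate measurement of the key travel or of where the bench objects ended up.

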